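Lift a porcelain spot plate onto the viewing stand

TASK

Pick up the green-handled lifter, slide its blade under the white porcelain spot plate that lies in front of the bench stop, and carry the plate on the blade to the viewing stand. Pass it under the light bar and leave it flat on the two rails, centred and flush against the back fence; then draw the lifter out and put it down flat on the bench clear of the stand. Never touch the plate with the gripper, do not ram or drop it, and leave the two dropper bottles, the culture dish and the marker pen where they are.

Things in the scene. Friction and masses are not known exactly. Their poses are not given: they have to be found in the camera images.
- spot_plate: white porcelain spot plate, 12 shallow wells, 100 x 100 x 9 mm (10 mm over the well rims), 0.15 to 0.26 kg, too wide to grip. Origin: centre of its underside; z up, edges along x and y. All four lower edges are bevelled: the underside is 4 mm up at the rim and meets the bench 8 mm further in, so a thin blade enters under it when the plate cannot slide away.
- lifter: spatula with green handle, 0.15 kg, standing free with its blade flat on the bench. Origin: middle of the blade's rear edge, underside; x along the blade to its tip, y across, z up. At x = -4..0 mm a heel 60 mm wide stands up to z = 22 mm, against which the plate's rear edge comes to rest. The neck and handle rise backwards from (0, 0, 10) mm along (-cos 50, 0, sin 50 degrees).
- lifter_grip (a point): point on the handle's centre line for the TCP: (-74, 0, 98) mm in the lifter's frame, 115 mm up the sloping line. The handle runs from 70 to 140 mm along that line, 22 mm wide across y, 18 mm thick. With the fingers along the handle the gripper leans back 40 degrees from vertical while the blade is level. Axes as the lifter's.
- lifter_tip (a point): middle of the blade's front edge, underside: (92, 0, 0) mm in the lifter's frame. The steel blade runs from x = 0 to 92 mm, 60 mm wide, 2 mm thick, its last 12 mm thinning to 0.8 mm.
- bench_stop: low aluminium stop bar fixed to the bench, 130 mm long, 18 mm high. Origin: middle of the lower edge of its stop face; the face looks to -x of its frame; x points into the bar (the way the blade is to be pushed), y along the bar. The plate lies before the face, 3 to 20 mm off it.
- stand: viewing stand fixed to the bench. Origin: on the bench under the seat's centre; x from the open mouth to the back fence, y across, z up. Two black rails along x (x = -58..50 mm, 38 to 56 mm either side of the middle, tops at z = 30 mm) carry the plate; in the 76 mm gap between them, over a floor at z = 4 mm, the blade can sink. The fence's face is at x = 50 mm, up to z = 56 mm.
- stand_seat (a point): centre of the seat at rail-top height: (0, 0, 30) mm in the stand's frame, same axes. A plate flush against the fence has its underside's centre here.
- stand_light (a point): centre of the white light bar over the stand's mouth: (-92, 0, 188) mm in the stand's frame. The bar is 22 mm in x, 190 mm in y, 95 mm high (z = 141..236 mm), on two 14 mm posts at y = +-85 mm down to the bench. Plate and blade pass below it; an upright gripper would strike it, one leaning back with the handle stays clear in front.
- drop_black: dropper bottle with black cap, 32 mm wide, 90 mm high, origin at its foot; leave it alone
- drop_red: dropper bottle with red cap, 32 mm wide, 90 mm high, origin at its foot; leave it alone
- dish: round culture dish, 94 mm wide, 19 mm high, origin at its underside; leave it alone
- pen: black and red marker pen lying on the bench, 102 mm long, 12 mm high, origin at its underside; leave it alone
There are look-alikes about, which are no part of the job. Of the things that look like the spot_plate, the larger one is meant.

How it is judged:
By the outcome, as a careful person would: the job done as asked, in the order asked, and still so for the second after the job is handed in, with the robot touching nothing.
It also fails if it takes over 70 s, if anything falls off the work surface, if the arm or the gripper's body presses on something with over 40 N, if the wrist force passes 120 N, or if a joint passes its speed limit or range.

ROBOT

A 6-joint arm with a two-finger parallel gripper is mounted at the origin on a cart in front of the work surface, level with it; the furniture and walls round the work are solid. World frame = base frame: x ahead of the robot, y to its left, z up, the work surface at z = 0. Lengths are in mm, angles in degrees, forces in N, time in s.
With the tool pointing down it reaches from about 300 to 850 mm from the base axis. Payload 4.2 kg.
Tool frame: the origin (TCP) lies between the finger pads, 19 mm behind the fingertips; this is the grasp point; z points along the fingers, y is the direction in which the jaws open and shut (so a half turn about z gives the same grasp; the last joint's range is limited). The gripper opens to 91 mm and grips with 3 to 60 N. Pads are 32 mm wide; open, the fingers measure 118 mm over their backs; the gripper's body (76 mm by 178 mm) begins 60 mm behind the grasp point.
Start: joints at [-70.015, 18.312, 89.639, -0, 72.044, -1.146], TCP at [207.289, -536.351, 232.776] pointing down, gripper open.
Joint ranges: [-177.97, 177.97], [-48.28, 115.42], [12.27, 149.76], [-77.06, 257.06], [2.81, 150.46], [-146.56, 146.56]. Speed limits (degrees/s): [147.25, 147.25, 180, 180, 180, 180].

INTERFACE

Orientations are given as [roll, pitch, yaw] about the fixed x, y, z axes, in that order (R = Rz(yaw) Ry(pitch) Rx(roll)).
In Python, from workcell import * gives the robot as it stands.
- The arm moves only by the shell command python3 -m jog 'ROWS' [OPENING] [FORCE]. ROWS is text: rows parted by semicolons, each of 6 numbers parted by spaces: the shift along the tool's x, y, z in units of 0.5 m (1.0 is 0.5 m), then the turn, a rotation vector about the tool's x, y, z in units of pi/2 rad (1.0 is pi/2 rad). A call has 1 to 20 rows; each row is the pose to reach, as a shift and turn from the pose measured when the call began, along the tool's axes at that moment; what a row does not reach only later rows make up. A row lasts 1/12 s, in which the tool goes at most 41.7 mm and 7.16 degrees, less where a joint would pass 70% of its speed; a pose out of reach is approached as far as the arm can. A call with a number of a shift or a turn outside -1 to 1 is refused whole. A call with a gripper value outside its range is refused whole. OPENING is the opening, from -1 (shut) to 1 (fully open), set as the call begins (- or left out, the last holds). The fingers move at their own pace and stop on an object; FORCE is the grip in N (left out, the last holds). Time passes only in rows, so rows that repeat a pose let the fingers close. It gives the time, the measured TCP pose, the force and the opening at its end, in the units of the state.
- state(): the state, without advancing time (a new reading comes with each control period).
- grab_frame(name): name is "scene" or "side" or "wrist"; returns the picture (384x512x3 uint8, red, green, blue); there is no depth.
- calibration(name): a dict with "mtx" (3x3 intrinsics, pixels), "rvec" (rotation vector, rad) and "tvec" (3), from world to camera coordinates, as OpenCV has them. Camera axes: x right, y down, z forward; pixel columns grow to the right and rows downward; lengths in mm; the calibration is good to about 2 mm. A picture is of the moment at which its call begins: read the wrist's pose just before it. calibration takes no time and is no camera call; for the wrist camera it gives the pose at the moment of the call.
- job_done(): hands the job in, once; it reports no verdict.
Trained networks look in the newest picture that a camera, given by its name, has taken for a name from the list of things; names that differ only in an ending like _2 or _b are one class to them, and where a whole thing is asked for, a point or a joint stands for the part that bears it (a point fixed in the world has none). Each returns a list of dicts, best first, with "confidence" (0 to 1); they miss things now and then, are a little off and sometimes report something else, mostly with a low value. They report only what shows in the picture. A call takes as long as a camera call. They do not tell look-alikes from the thing itself.
- spot_in(query, camera): "rect" ([left, top, right, bottom] in pixels, round what is visible of it).
- tip_of(query, camera): "location" ([column, row] in pixels: a listed point, or the origin of a listed thing).
The state is a dict: "time_s": time; "qpos": joint angles; "qvel": joint speeds; "effort": joint torques, N m; "ee_pos": TCP position; "ee_rot": TCP orientation; "force": force on the tool from outside, world axes, zero at the start; "torque": the same for the moment, N m; "gripper_width": finger opening in mm.
Only numpy, scipy, OpenCV 4.12 (cv2) and the standard library are available. Lean on these libraries where they do the work, as an engineer would, in place of code of your own. Each camera call takes 0.05 s, during which the arm holds its last target. There are 200 camera calls.

## Working session

There is one attempt and no reset: what is moved stays moved. The work goes in short steps, Python scripts to look and compute and a shell command to move; the robot and the scene stay as the last step left them, time stands still between calls to the robot, and variables do not carry over. Pictures are saved under pics/ and viewed, about 8 in all and at most 12, crops included, and the job is handed in when it is done.

```bash
mkdir -p pics; ls; cat > h.py <<'E'
from workcell import *
import numpy as np, cv2
from scipy.spatial.transform import Rotation as R
def cam(n):
    c=calibration(n); return np.array(c["mtx"],float),cv2.Rodrigues(np.array(c["rvec"],float))[0],np.array(c["tvec"],float).ravel()
def ray(n,px,z,c=None):
    K,Rm,t=c or cam(n); d=Rm.T@np.linalg.inv(K)@np.array([px[0],px[1],1.]); o=-Rm.T@t
    return o+d*(z-o[2])/d[2]
def proj(n,P):
    K,Rm,t=cam(n); p=(K@(Rm@np.atleast_2d(P).T+t[:,None])); return (p[:2]/p[2]).T
def tri(obs):
    A=[];b=[]
    for c,px in obs:
        K,Rm,t=c; o=-Rm.T@t; d=Rm.T@np.linalg.inv(K)@np.array([px[0],px[1],1.]); d/=np.linalg.norm(d)
        M=np.eye(3)-np.outer(d,d); A.append(M); b.append(M@o)
    A=np.vstack(A);b=np.hstack(b); x=np.linalg.lstsq(A,b,rcond=None)[0]; return x,np.abs(A@x-b).max()
def grab(n,f,s=1):
    im=grab_frame(n)[:,:,::-1]; cv2.imwrite("pics/"+f,cv2.resize(im,None,fx=s,fy=s)); return im
def rel(pos,rot=None):
    "row for target TCP pos (mm), rotation R"
    s=state(); R0=R.from_euler('xyz',s["ee_rot"],degrees=True)
    d=R0.inv().apply(np.array(pos)-s["ee_pos"])/500
    r=(R0.inv()*rot).as_rotvec()/(np.pi/2) if rot is not None else np.zeros(3)
    return np.round(np.r_[d,r],4)
E
python3 - <<'E'
from h import *
zs={"lifter":0,"lifter_grip":98,"lifter_tip":0,"spot_plate":0,"bench_stop":0,"stand":0,"stand_seat":30,"stand_light":188,"drop_black":0,"drop_red":0,"dish":0,"pen":0}
ims=[]
for n in("scene","side"):
    im=grab(n,n+"0.png"); ims.append(im)
    for q,z in zs.items():
        for r in tip_of(q,n)[:3]:
            print(n,q,np.round(r["location"]),round(r["confidence"],2),np.round(ray(n,r["location"],z)))
E
```

```text
pics
scene lifter [302. 292.] 0.27 [ 465. -325.    0.]
scene lifter_grip [300. 290.] 0.48 [ 415. -375.   98.]
scene lifter_tip [305. 178.] 0.25 [807.  83.   0.]
scene spot_plate [216. 249.] 0.51 [349. -41.  -0.]
scene stand [326. 232.] 0.69 [ 678. -181.    0.]
scene stand_seat [325. 227.] 0.95 [ 672. -183.   30.]
scene stand_seat [323. 233.] 0.65 [ 648. -200.   30.]
scene stand_light [305. 176.] 0.65 [650. -96. 188.]
scene drop_black [326. 276.] 0.79 [ 561. -320.    0.]
scene drop_red [300. 292.] 0.62 [ 464. -320.    0.]
scene dish [265. 162.] 0.69 [745. 262.   0.]
scene pen [324. 228.] 0.5 [ 688. -163.    0.]
side lifter [212. 277.] 0.81 [582. 138.   0.]
side lifter [321. 202.] 0.73 [ 464. -303.    0.]
side lifter [239. 258.] 0.35 [558.  48.   0.]
side lifter_grip [184. 261.] 0.86 [593. 214.  98.]
side lifter_tip [240. 259.] 0.97 [555.  51.   0.]
side spot_plate [333. 261.] 0.67 [346. -36.   0.]
side spot_plate [319. 202.] 0.28 [ 467. -301.    0.]
side bench_stop [300. 222.] 0.7 [ 481. -168.    0.]
side stand [246. 208.] 0.87 [ 655. -180.    0.]
side stand_seat [242. 196.] 0.67 [ 673. -190.   30.]
side stand_light [225. 161.] 0.97 [664. -90. 188.]
side drop_black [292. 194.] 0.49 [ 562. -318.    0.]
side drop_red [321. 199.] 0.5 [ 469. -321.    0.]
side dish [132. 292.] 0.62 [717. 254.   0.]
side dish [300. 222.] 0.39 [ 479. -170.    0.]
side pen [220. 355.] 0.64 [452. 320.   0.]
```

```bash
python3 -c "
import cv2,numpy as np
a=cv2.imread('pics/scene0.png');b=cv2.imread('pics/side0.png')
cv2.imwrite('pics/a.png',cv2.resize(a,(800,600)));cv2.imwrite('pics/b.png',cv2.resize(b,(800,600)))"
```

```text
(no output)
```

View pics/a.png

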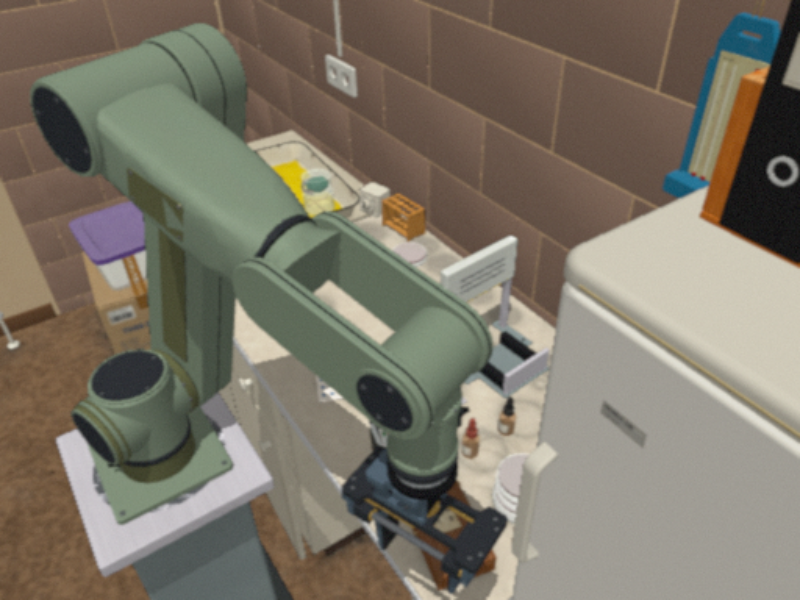

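View pics/b.png

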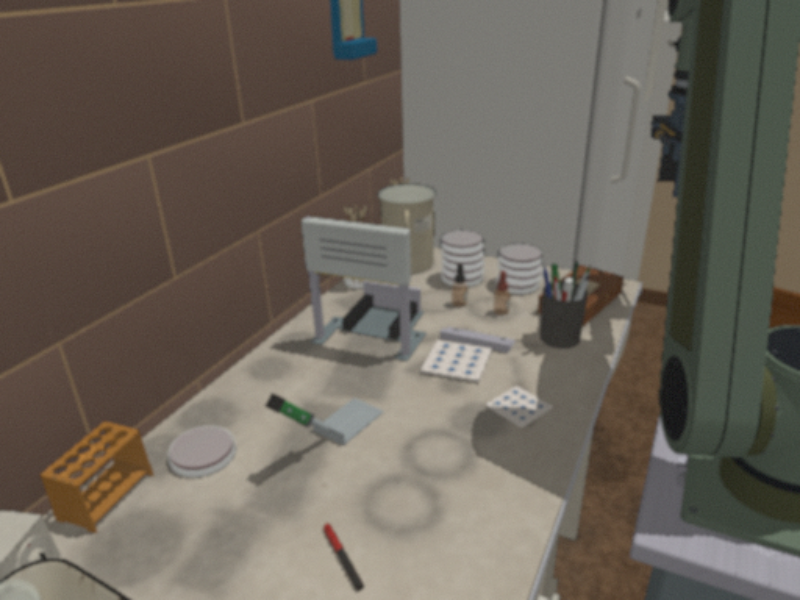

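```bash
python3 - <<'E'
from h import *
s=state(); print(s["ee_rot"],s["force"],s["gripper_width"])
print(R.from_euler('xyz',s["ee_rot"],degrees=True).as_matrix().round(2))
c=cam("wrist"); print("cam pos",-c[1].T@c[2],"axes",c[1].round(2), c[0])
# plate corners/stop from side pic (800x600 px -> /1.5625)
for n,p,z in [("plate bl",(422,374),6),("br",(484,381),6),("tr",(492,346),9),("tl",(434,341),9),("stop l",(440,332),18),("stop r",(510,347),18)]:
    print(n,ray("side",np.array(p)*.64,z).round())
print("look",rel([520,0,330],R.from_euler('xyz',[180,0,0],degrees=True)), rel([520,0,330],R.from_euler('xyz',[180,0,-90],degrees=True)))
E
```

```text
[ 1.79996905e+02 -1.89771394e-03  2.11312378e+01] [ 1.53379587  0.98262996 -0.61204764] 91.13861771713609
[[ 0.93  0.36  0.  ]
 [ 0.36 -0.93 -0.  ]
 [ 0.    0.   -1.  ]]
cam pos [ 273.42069076 -510.37634544  384.98635317] axes [[ 0.36 -0.93 -0.  ]
 [-0.9  -0.35  0.25]
 [-0.23 -0.09 -0.97]] [[313.59496044   0.         253.49826981]
 [  0.         313.59496044 185.9903831 ]
 [  0.           0.           1.        ]]
plate bl [518. -50.   6.]
br [418. -72.   6.]
tr [ 439. -175.    9.]
tl [ 540. -149.    9.]
stop l [ 536. -169.   18.]
stop r [ 405. -171.   18.]
look [ 0.9701 -0.7751 -0.1945  0.     -0.      0.2348] [ 0.9701 -0.7751 -0.1945  0.     -0.      1.2348]
```

```bash
python3 - <<'E'
from h import *
print(rel([540,-40,330],R.from_euler('xyz',[180,0,80],degrees=True)))
E
```

```text
[ 0.9785 -0.686  -0.1945  0.     -0.     -0.6541]
```

```bash
python3 -m jog '0.1 -0.07 -0.19 0 0 -0.05;0.98 -0.69 -0.19 0 0 -0.65;0.98 -0.69 -0.19 0 0 -0.65;0.98 -0.69 -0.19 0 0 -0.65;0.98 -0.69 -0.19 0 0 -0.65;0.98 -0.69 -0.19 0 0 -0.65;0.98 -0.69 -0.19 0 0 -0.65;0.98 -0.69 -0.19 0 0 -0.65;0.98 -0.69 -0.19 0 0 -0.65;0.98 -0.69 -0.19 0 0 -0.65;0.98 -0.69 -0.19 0 0 -0.65;0.98 -0.69 -0.19 0 0 -0.65;0.98 -0.69 -0.19 0 0 -0.65;0.98 -0.69 -0.19 0 0 -0.65;0.98 -0.69 -0.19 0 0 -0.65;0.98 -0.69 -0.19 0 0 -0.65;0.98 -0.69 -0.19 0 0 -0.65;0.98 -0.69 -0.19 0 0 -0.65;0.98 -0.69 -0.19 0 0 -0.65;0.98 -0.69 -0.19 0 0 -0.65'
python3 - <<'E'
from h import *
s=state(); print(s["qpos"],s["ee_pos"],s["ee_rot"])
zs={"lifter":0,"lifter_grip":98,"lifter_tip":0,"spot_plate":0,"bench_stop":0,"stand":0,"stand_seat":30,"stand_light":188}
grab("wrist","w1.png",1.5625)
c=cam("wrist"); import pickle; pickle.dump(c,open("c1.pkl","wb"))
for q,z in zs.items():
    for r in tip_of(q,"wrist")[:3]: print(q,np.round(r["location"]),round(r["confidence"],2),np.round(ray(0,r["location"],z,c)))
grab("scene","s1.png")
for q,z in zs.items():
    for r in tip_of(q,"scene")[:3]: print("sc",q,np.round(r["location"]),round(r["confidence"],2),np.round(ray("scene",r["location"],z)))
E
```

```text
time_s: 2.97
ee_pos: [539.3, -39.1, 327.8]
ee_rot: [-180.0, 0.0, 79.5]
force: [-0.0, -0.5, -0.6]
gripper_width: 91.1
[-5.35312867e+00  1.26185749e+01  8.40012108e+01 -1.91489442e-02
  8.33855497e+01  5.12648252e+00] [539.27513795 -39.08672211 327.83984853] [-1.79996385e+02  1.94219608e-02  7.95225960e+01]
lifter [260.  15.] 0.83 [583. 147.   0.]
lifter_tip [256.  88.] 0.73 [560.  53.   0.]
spot_plate [223. 206.] 0.97 [ 476. -115.    0.]
spot_plate [132. 169.] 0.66 [348. -30.   0.]
bench_stop [231. 240.] 0.68 [ 476. -175.    0.]
bench_stop [260.  14.] 0.21 [584. 148.   0.]
stand_light [383. 212.] 0.82 [659. -93. 188.]
stand_light [294. 303.] 0.68 [ 557. -178.  188.]
sc lifter [246. 191.] 0.79 [581. 148.   0.]
sc lifter_grip [237. 160.] 0.79 [592. 215.  98.]
sc lifter_tip [257. 207.] 0.81 [565.  51.  -0.]
sc spot_plate [262. 246.] 0.95 [ 475. -114.    0.]
sc spot_plate [216. 251.] 0.58 [346. -49.   0.]
sc bench_stop [273. 258.] 0.72 [ 474. -173.    0.]
sc bench_stop [305. 175.] 0.37 [821.  98.   0.]
sc stand [324. 233.] 0.65 [ 674. -181.    0.]
sc stand [326. 228.] 0.22 [ 691. -167.    0.]
sc stand_seat [323. 231.] 0.85 [ 654. -192.   30.]
sc stand_light [305. 175.] 0.65 [653. -91. 188.]
```

View pics/w1.png

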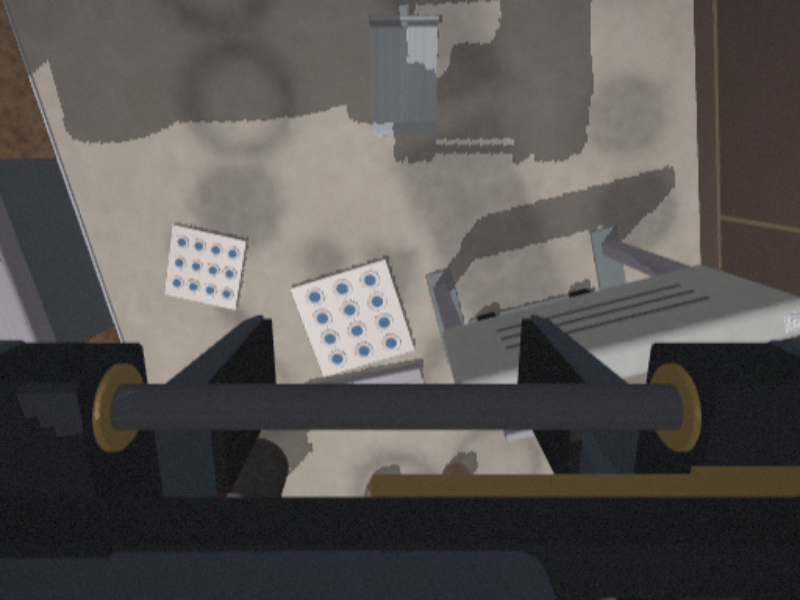

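```bash
python3 - <<'E'
from h import *
import pickle; c=pickle.load(open("c1.pkl","rb"))
def g(name,pts,z):
    P=np.array([ray(0,np.array(p)*.64,z,c) for p in pts]); print(name,P[:,:2].round(1).tolist(),P.mean(0)[:2].round(1)); 
    for i in range(len(P)-1):
        d=P[i+1]-P[i]; print("   len",np.linalg.norm(d).round(1),"ang",np.degrees(np.arctan2(d[1],d[0])).round(1))
g("plate",[(291,287),(386,258),(414,350),(323,377),(291,287)],8)
g("stop top front",[(308,381),(422,361)],18)
g("stop top back",[(424,383),(422,361)],18)
g("blade L",[(370,20),(371,136)],1.5)
g("blade R",[(439,20),(436,137)],1.5)
g("heel top",[(370,17),(440,17)],22)
g("post feet",[(434,274),(600,229)],5)
g("light top",[(508,438),(800,310)],236)
g("light top far edge",[(445,360),(702,265)],236)
s=cam("side");w=c;n=cam("scene")
print("light",tri([(n,(305,175.5)),(s,(225,161)),(w,(383,212))]))
print("seat",tri([(n,(324,229)),(s,(242,196))]))
print("grip",tri([(n,(237,160)),(s,(184,261))]))
print("tip",tri([(n,(257,207)),(s,(240,259)),(w,(256,88))]))
print("lif",tri([(n,(246,191)),(s,(212,277)),(w,(260,15))]))
E
```

```text
plate [[428.1, -66.7], [526.3, -55.3], [536.6, -154.9], [438.0, -167.1], [428.1, -66.7]] [ 471.4 -102.1]
   len 98.9 ang 6.7
   len 100.1 ang -84.1
   len 99.3 ang -172.9
   len 100.8 ang 95.7
stop top front [[424.4, -164.4], [542.8, -164.1]] [ 483.6 -164.2]
   len 118.4 ang 0.1
stop top back [[540.7, -188.3], [542.8, -164.1]] [ 541.8 -176.2]
   len 24.3 ang 85.1
blade L [[552.2, 155.6], [533.9, 59.6]] [543.1 107.6]
   len 97.8 ang -100.8
blade R [[612.1, 144.5], [593.4, 47.6]] [602.7  96.1]
   len 98.7 ang -100.9
heel top [[552.6, 152.6], [610.7, 141.8]] [581.7 147.2]
   len 59.0 ang -10.5
post feet [[570.0, -80.4], [735.7, -65.7]] [652.8 -73.1]
   len 166.3 ang 5.1
light top [[586.6, -126.2], [745.4, -79.9]] [ 666.  -103.1]
   len 165.4 ang 16.3
light top far edge [[559.4, -73.7], [695.9, -46.4]] [627.7 -60. ]
   len 139.2 ang 11.3
light (array([659.15719013, -90.14082   , 186.7857903 ]), np.float64(3.6801393587188613))
seat (array([ 668.02992788, -186.46302232,   30.4083761 ]), np.float64(3.705543695727556))
grip (array([591.53295564, 214.84341967,  98.11390371]), np.float64(0.419208468763145))
tip (array([559.94366864,  50.43347694,   1.39640284]), np.float64(5.133056826273844))
lif (array([580.10828487, 143.72223739,   6.11824051]), np.float64(2.69554855878755))
```

```bash
cat >> h.py <<'E'
def lrot(yaw,pitch=0):
    "tool rotation holding lifter with blade yaw; pitch>0 tip down"
    s,c=np.sin(np.radians(50)),np.cos(np.radians(50))
    T=np.array([[-s,0,c],[0,1,0],[-c,0,-s]])  # columns tool x,y,z in lifter frame
    return R.from_euler('z',yaw,degrees=True)*R.from_euler('y',pitch,degrees=True)*R.from_matrix(T)
def ltcp(org,yaw): return np.array(org)+R.from_euler('z',yaw,degrees=True).apply([-74,0,98])
E
python3 - <<'E'
from h import *
Q=lrot(-100.9); g=np.array([593.,216,98]); 
print(rel(g-100*Q.as_matrix()[:,2],Q), Q.as_matrix().round(3))
im=cv2.imread("pics/w1.png")[230:430,240:480]; cv2.imwrite("pics/w1c.png",cv2.resize(im,(720,600),interpolation=cv2.INTER_CUBIC))
E
```

```text
[ 0.6471  0.0143  0.3061  0.0021 -0.4444  0.0058] [[ 0.145  0.982 -0.122]
 [ 0.752 -0.189 -0.631]
 [-0.643 -0.    -0.766]]
```

View pics/w1c.png

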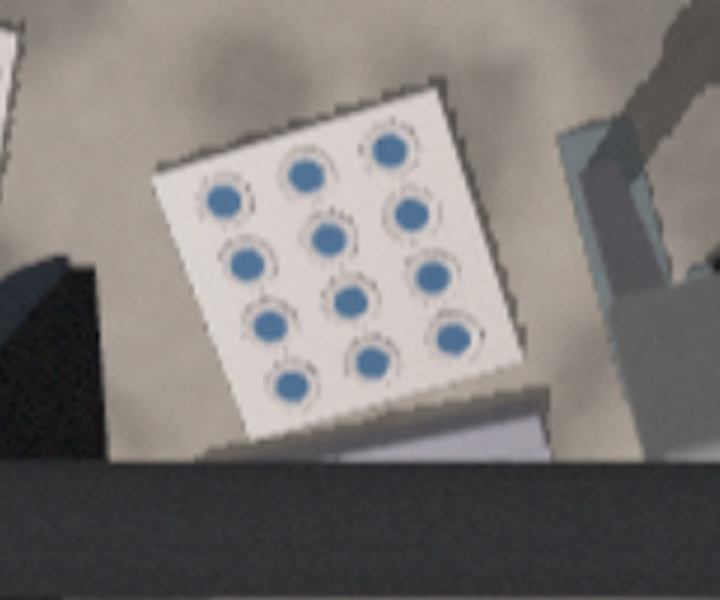

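```bash
python3 -m jog '0 0 0.1 0 -0.07 0;0.65 0.01 0.02 0 -0.44 0;0.65 0.01 0.02 0 -0.44 0;0.65 0.01 0.02 0 -0.44 0;0.65 0.01 0.02 0 -0.44 0;0.65 0.01 0.02 0 -0.44 0;0.65 0.01 0.02 0 -0.44 0;0.65 0.01 0.02 0 -0.44 0;0.65 0.01 0.1 0 -0.44 0;0.65 0.01 0.2 0 -0.44 0;0.65 0.014 0.306 0.002 -0.444 0.006;0.65 0.014 0.306 0.002 -0.444 0.006;0.65 0.014 0.306 0.002 -0.444 0.006;0.65 0.014 0.306 0.002 -0.444 0.006;0.65 0.014 0.306 0.002 -0.444 0.006' 0.3
python3 - <<'E'
from h import *
import pickle; c=pickle.load(open("c1.pkl","rb"))
for pts,z in (([(200,455),(547,388)],0),([(330,460),(548,412)],18)):
    P=[ray(0,(np.array(p)/3+[240,230])*.64,z,c) for p in pts]; d=P[1]-P[0]; print(np.round(P,1).tolist(),np.degrees(np.arctan2(d[1],d[0])))
s=state();print(s["qpos"].round(1) if hasattr(s["qpos"],'round') else s["qpos"])
grab("wrist","w2.png",1.5625); c=cam("wrist")
print("grip px",proj("wrist",[[593,216,98],[579.5,143.5,0],[562,53,0]]).round())
for q,z in {"lifter":0,"lifter_grip":98,"lifter_tip":0,"spot_plate":0,"stand_light":188,"stand_seat":30,"stand":0}.items():
    for r in tip_of(q,"wrist")[:2]: print(q,np.round(r["location"]),round(r["confidence"],2),np.round(ray(0,r["location"],z,c)))
Q=lrot(-100.9); print(rel([593,216,98],Q))
E
```

```text
time_s: 5.12
ee_pos: [606.1, 280.8, 176.9]
ee_rot: [179.8, 39.9, 78.9]
force: [-0.1, 0.3, 0.6]
gripper_width: 59.2
[[417.9, -172.5, 0.0], [543.1, -169.9, 0.0]] 1.1820087810827207
[[466.1, -174.8, 18.0], [542.3, -171.0, 18.0]] 2.8350364374901083
[ 35.9  44.1  62.8 -26.8 102.9  47.9]
grip px [[253. 191.]
 [253. 160.]
 [253. 201.]]
lifter [255. 156.] 0.65 [584. 150.   0.]
lifter [279. 279.] 0.65 [ 556. -289.    0.]
lifter_grip [250. 192.] 0.85 [590. 215.  98.]
lifter_tip [255. 199.] 0.62 [565.  58.   0.]
spot_plate [226. 252.] 0.65 [ 477. -114.    0.]
spot_plate [143. 237.] 0.56 [350. -22.   0.]
[-1.400e-03 -2.000e-04  2.034e-01  4.000e-04 -1.100e-03 -8.000e-04]
```

View pics/w2.png

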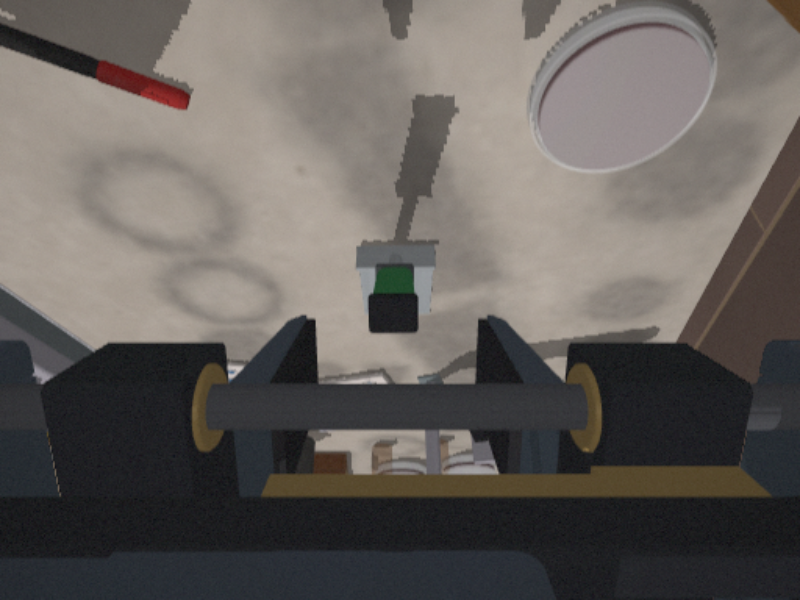

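```bash
python3 -m jog '0 0 0.05 0 0 0;-0.001 0 0.11 0 0 0;-0.001 0 0.16 0 -0.001 -0.001;-0.001 0 0.203 0 -0.001 -0.001;-0.001 0 0.203 0 -0.001 -0.001;-0.001 0 0.203 0 -0.001 -0.001' 
python3 -m jog '0 0 0 0 0 0;0 0 0 0 0 0;0 0 0 0 0 0;0 0 0 0 0 0;0 0 0 0 0 0;0 0 0 0 0 0;0 0 0 0 0 0;0 0 0 0 0 0' -1 60
python3 - <<'E'
from h import *
s=state(); print(s["force"],s["torque"],s["ee_pos"],s["ee_rot"],s["time_s"])
L=lrot(0).inv(); Rt=R.from_euler('xyz',s["ee_rot"],degrees=True); rl=Rt*L; print("lifter rot",rl.as_euler('ZYX',degrees=True))
E
```

```text
time_s: 6.02
ee_pos: [593.0, 215.8, 98.0]
ee_rot: [-179.9, 40.0, 79.1]
force: [0.6, 0.5, -0.0]
gripper_width: 59.1
time_s: 6.68
ee_pos: [593.1, 216.1, 98.2]
ee_rot: [-180.0, 40.0, 79.1]
force: [0.8, 1.7, 1.9]
gripper_width: 22.0
[0.77577536 1.67366231 1.9367864 ] [ 0.36710121 -0.1569699  -0.0210124 ] [593.0928077  216.10292325  98.21350167] [-179.97727058   40.02160639   79.11973396] 6.6833
lifter rot [-1.00894876e+02 -2.16086104e-02 -1.74062379e-02]
```

```bash
python3 - <<'E'
from h import *
Q=lrot(-88); print(rel([593,216,130]), rel(ltcp([477.5,66,40],-88),Q), ltcp([477.5,66,0],-88))
E
```

```text
[-0.0411 -0.0002 -0.0485  0.      0.      0.    ] [-1.999e-01 -2.033e-01  6.400e-02 -9.230e-02  2.000e-04 -1.096e-01] [474.91743724 139.9549212   98.        ]
```

```bash
python3 -m jog '-0.02 0 -0.025 0 0 0;-0.041 0 -0.049 0 0 0;-0.06 -0.03 -0.03 -0.01 0 -0.012;-0.1 -0.08 -0.01 -0.04 0 -0.04;-0.14 -0.13 0.02 -0.06 0 -0.07;-0.18 -0.18 0.05 -0.08 0 -0.1;-0.2 -0.203 0.064 -0.092 0 -0.11;-0.2 -0.203 0.064 -0.092 0 -0.11;-0.2 -0.203 0.064 -0.092 0 -0.11;-0.2 -0.203 0.064 -0.092 0 -0.11'
python3 - <<'E'
from h import *
s=state(); p=np.array(s["ee_pos"]); Rt=R.from_euler('xyz',s["ee_rot"],degrees=True); rl=Rt*lrot(0).inv()
print(p,rl.as_euler('ZYX',degrees=True),s["force"],s["torque"])
o=p+rl.apply([74,0,-98]); t=p+rl.apply([166,0,-98]); print("pred org,tip",o,t)
obs={}
im=grab("side","sd3.png",1.5625)
print("px pred",proj("side",[o,t,p]).round(1))
for n in ("side","scene","wrist"):
    if n!="side": grab(n,n+"3.png",1.5625)
    c=cam(n)
    for q in ("lifter","lifter_tip","lifter_grip","spot_plate","stand_seat","stand_light","bench_stop"):
        for r in tip_of(q,n)[:1]:
            if r["confidence"]>.4: obs.setdefault(q,[]).append((c,r["location"])); print(n,q,np.round(r["location"]),round(r["confidence"],2))
for q,o in obs.items():
    if len(o)>1: x,e=tri(o); print(q,x.round(1),round(e,1))
cv2.imwrite("pics/sd3c.png",cv2.resize(cv2.imread("pics/sd3.png")[300:500,280:580],(800,533),interpolation=cv2.INTER_CUBIC))
E
```

```text
time_s: 7.52
ee_pos: [476.1, 140.6, 138.1]
ee_rot: [179.9, 39.9, 92.0]
force: [0.4, 0.0, -1.5]
gripper_width: 21.8
[476.09367878 140.61339207 138.09690614] [-8.79826837e+01  7.37365260e-02  5.36361780e-02] [ 0.41020157  0.01749393 -1.53037777] [ 0.67481339 -0.08396236  0.00680121]
pred org,tip [478.78583437  66.78858778  40.00179632] [482.02437306 -25.15431759  39.8833974 ]
px pred [[264.7 257.5]
 [279.2 236.6]
 [249.9 239.3]]
side lifter_tip [282. 237.] 0.51
side lifter_grip [249. 241.] 0.6
side spot_plate [332. 262.] 0.81
side stand_seat [243. 196.] 0.7
side bench_stop [297. 223.] 0.72
scene lifter [233. 207.] 0.93
scene lifter_tip [245. 216.] 0.74
scene lifter_grip [219. 172.] 0.89
scene spot_plate [216. 252.] 0.84
scene stand_seat [324. 232.] 0.78
scene stand_light [304. 178.] 0.77
scene bench_stop [273. 258.] 0.78
wrist lifter [255. 177.] 0.96
wrist lifter_grip [252. 241.] 0.93
wrist spot_plate [143. 196.] 0.88
lifter_tip [474.3 -14.9  50.7] 2.8
lifter_grip [475.6 143.8 137.3] 1.6
spot_plate [346.  -41.2  -7.5] 3.6
stand_seat [ 664.6 -191.5   25.6] 5.8
bench_stop [ 483.7 -166.1   -7.6] 5.5
lifter [477.6  63.5  35.5] 1.3
```

View pics/sd3c.png

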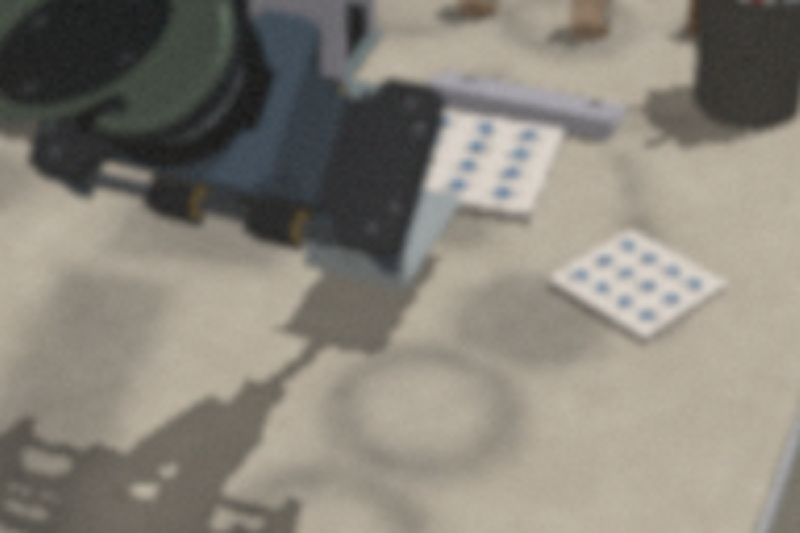

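```bash
python3 - <<'E'
from h import *
Q=lrot(-88,0.4); o=np.array([477.6,66,0]); print(rel([475.5,140.5,100],Q), rel([475.5,140.5,98],Q))
E
```

```text
[ 0.0498  0.0009  0.0575 -0.0003  0.0046  0.0004] [ 0.0524  0.0009  0.0605 -0.0003  0.0046  0.0004]
```

```bash
python3 -m jog '0.02 0 0.02 0 0.002 0;0.035 0 0.04 0 0.004 0;0.045 0.001 0.052 0 0.0046 0;0.05 0.001 0.0575 0 0.0046 0;0.051 0.001 0.059 0 0.0046 0;0.0524 0.001 0.0605 0 0.0046 0;0.0524 0.001 0.0605 0 0.0046 0'
python3 - <<'E'
from h import *
s=state(); p=np.array(s["ee_pos"]); rl=R.from_euler('xyz',s["ee_rot"],degrees=True)*lrot(0).inv()
print(p,rl.as_euler('ZYX',degrees=True),s["force"],s["torque"]); print("tip",p+rl.apply([166,0,-98]))
Q=lrot(-88,0.4); d=np.array([.0349,-.9994,0])
for k in (35,70,100,135): print(k,rel(np.array([475.5,140.5,98.0])+k*d,Q))
E
```

```text
time_s: 9.3
ee_pos: [475.3, 140.2, 98.9]
ee_rot: [-179.9, 39.7, 92.0]
force: [-0.5, 0.2, 1.8]
gripper_width: 21.9
[475.3427072  140.21696347  98.86645621] [-8.80318556e+01  3.15740420e-01 -4.09146952e-02] [-0.50848187  0.18840247  1.76048975] [-0.14120981  0.14296108 -0.38869381]
tip [ 4.80955212e+02 -2.51452654e+01 -4.68039903e-02]
35 [-0.0523  0.0004  0.0457 -0.0006  0.0009  0.    ]
70 [-0.1062  0.0004  0.0904 -0.0006  0.0009  0.    ]
100 [-0.1524  0.0004  0.1287 -0.0006  0.0009  0.    ]
135 [-0.2063  0.0005  0.1734 -0.0006  0.0009  0.    ]
```

```bash
python3 -m jog '-0.015 0 0.013 0 0 0;-0.03 0 0.026 0 0 0;-0.045 0 0.039 0 0.001 0;-0.06 0 0.052 0 0.001 0;-0.07 0 0.06 0 0.001 0;-0.08 0 0.068 0 0.001 0;-0.09 0 0.0765 0 0.001 0;-0.1 0 0.085 0 0.001 0;-0.11 0 0.0935 0 0.001 0;-0.12 0 0.102 0 0.001 0;-0.13 0 0.11 0 0.001 0;-0.14 0 0.118 0 0.001 0;-0.14 0 0.118 0 0.001 0'
python3 - <<'E'
from h import *
s=state(); p=np.array(s["ee_pos"]); rl=R.from_euler('xyz',s["ee_rot"],degrees=True)*lrot(0).inv()
print(p,rl.as_euler('ZYX',degrees=True),s["force"],s["torque"]); print("org",p+rl.apply([74,0,-98]),"tip",p+rl.apply([166,0,-98]))
a=grab("side","sd4.png",1.5625); b=grab("wrist","w4.png")
c1=cv2.resize(cv2.imread("pics/sd4.png")[290:440,380:620],(640,400)); 
cv2.imwrite("pics/m4.png",np.hstack([cv2.resize(c1,(480,300)),cv2.resize(b[100:300,150:360],(315,300))]))
d=np.array([.0349,-.9994,0])
for k in (10,30,50): print(k,rel(p+k*d+[0,0,98-p[2]],lrot(-88,.3)))
E
```

```text
time_s: 10.38
ee_pos: [479.7, 47.9, 99.2]
ee_rot: [179.8, 39.6, 91.9]
force: [2.0, 2.2, 2.2]
gripper_width: 21.5
[479.70014415  47.86138197  99.16423668] [-87.95664043   0.43181262   0.13151754] [1.95138577 2.24115497 2.16699551] [-0.05371148 -0.4809937   0.50479483]
org [482.53707082 -25.34333911   0.60957845] tip [ 4.85817311e+02 -1.17282228e+02 -8.37777765e-02]
10 [-0.0145  0.0002  0.0143  0.0012 -0.0008 -0.0001]
30 [-0.0453  0.0001  0.0399  0.0012 -0.0008 -0.0001]
50 [-0.0761  0.0001  0.0654  0.0012 -0.0008 -0.0001]
```

View pics/m4.png

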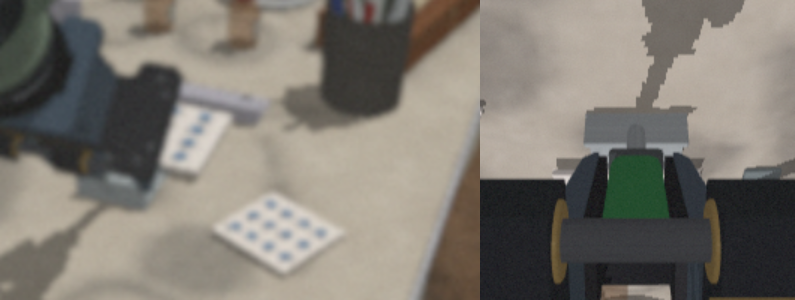

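```bash
python3 -m jog '-0.01 0 0.009 0 0 0;-0.02 0 0.018 0 -0.001 0;-0.03 0 0.027 0 -0.001 0;-0.037 0 0.034 0 -0.001 0;-0.044 0 0.039 0 -0.001 0;-0.05 0 0.044 0 -0.001 0;-0.05 0 0.044 0 -0.001 0'
python3 - <<'E'
from h import *
s=state(); p=np.array(s["ee_pos"]); rl=R.from_euler('xyz',s["ee_rot"],degrees=True)*lrot(0).inv()
print(p,rl.as_euler('ZYX',degrees=True),s["force"],s["torque"]); print("org",p+rl.apply([74,0,-98]),"tip",p+rl.apply([166,0,-98]))
d=np.array([.0349,-.9994,0])
for k in (5,10,15): print(k,rel(p+k*d+[0,0,98.2-p[2]],lrot(-88,.3)))
E
```

```text
time_s: 11.07
ee_pos: [482.5, 15.6, 98.9]
ee_rot: [179.6, 39.6, 91.9]
force: [1.7, 7.9, 7.7]
gripper_width: 22.0
[482.4899597   15.59950253  98.9435853 ] [-87.83804836   0.39897213   0.32364357] [1.71535356 7.90067083 7.7406996 ] [-0.08850072 -0.28682505  0.41451232]
org [ 4.85808912e+02 -5.76432390e+01  4.32238891e-01] tip [ 4.89279456e+02 -1.49575523e+02 -2.08386646e-01]
5 [-0.0068 -0.      0.0075  0.0039 -0.0011 -0.0009]
10 [-0.0145 -0.0001  0.0139  0.0039 -0.0011 -0.0009]
15 [-0.0222 -0.0001  0.0203  0.0039 -0.0011 -0.0009]
```

```bash
python3 -m jog '-0.006 0 0.004 0.002 -0.001 0;-0.012 0 0.009 0.003 -0.001 -0.001;-0.0165 0 0.013 0.003 -0.001 -0.001;-0.0165 0 0.013 0.003 -0.001 -0.001'
python3 - <<'E'
from h import *
s=state(); p=np.array(s["ee_pos"]); rl=R.from_euler('xyz',s["ee_rot"],degrees=True)*lrot(0).inv()
print(rl.as_euler('ZYX',degrees=True),s["force"],s["torque"]); print("org",p+rl.apply([74,0,-98]),"tip",p+rl.apply([166,0,-98]))
b=grab("wrist","w5.png"); cv2.imwrite("pics/m5.png",cv2.resize(b[140:240,180:330],(750,500),interpolation=cv2.INTER_CUBIC))
E
```

```text
time_s: 11.4
ee_pos: [484.2, 6.3, 99.6]
ee_rot: [179.7, 39.5, 91.9]
force: [0.8, 3.5, 2.5]
gripper_width: 21.8
[-87.88999851   0.50033735   0.26234295] [0.76316282 3.52676944 2.50298761] [ 0.38296017 -0.29644677  0.31501675]
org [487.29587754 -66.76348573   0.95218629] tip [ 4.90683018e+02 -1.58697603e+02  1.48803350e-01]
```

View pics/m5.png

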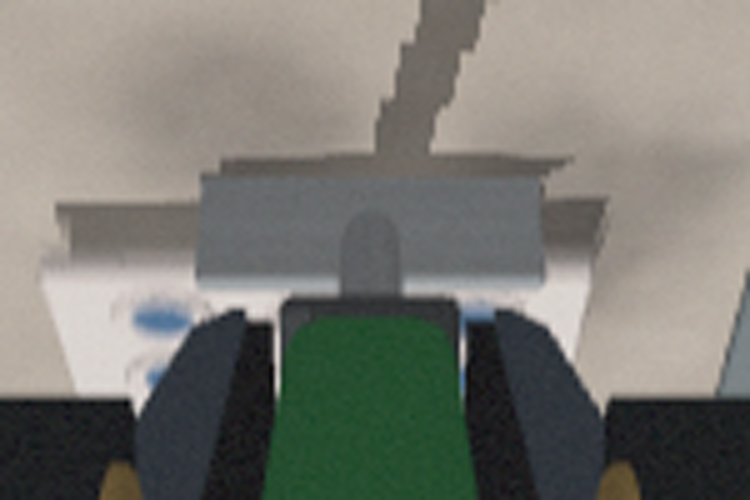

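```bash
python3 - <<'E'
from h import *
for p in ((42,268),(596,257)):
    for z in (10,7): print(p,z,ray("wrist",np.array(p)/5+[180,140],z).round(1))
for p in ((200,177),(543,177),(196,284),(545,284)): print(p,ray("wrist",np.array(p)/5+[180,140],22).round(1))
E
```

```text
(42, 268) 10 [428.1 -78.9  10. ]
(42, 268) 7 [427.2 -83.3   7. ]
(596, 257) 10 [528.3 -72.4  10. ]
(596, 257) 7 [529.2 -76.7   7. ]
(200, 177) [459.6 -35.5  22. ]
(543, 177) [512.9 -33.9  22. ]
(196, 284) [457.4 -65.4  22. ]
(545, 284) [517.1 -63.6  22. ]
```

```bash
python3 -m jog '-0.005 0 0.0055 0 0 0;-0.01 0 0.01 0 -0.001 0;-0.01 0 0.01 0 -0.001 0'
python3 -m jog '-0.004 0 0.0035 0 0 0;-0.006 0 0.0052 0 0 0;-0.006 0 0.0052 0 0 0'
python3 - <<'E'
from h import *
s=state(); p=np.array(s["ee_pos"]); rl=R.from_euler('xyz',s["ee_rot"],degrees=True)*lrot(0).inv()
print(rl.as_euler('ZYX',degrees=True),s["force"],s["torque"]); print("org",p+rl.apply([74,0,-98]),"tip",p+rl.apply([166,0,-98]))
b=grab("wrist","w6.png")
E
```

```text
time_s: 11.7
ee_pos: [485.4, 1.4, 99.6]
ee_rot: [179.4, 39.4, 91.7]
force: [-1.2, 16.1, 12.3]
gripper_width: 21.5
time_s: 11.95
ee_pos: [485.9, 0.7, 100.5]
ee_rot: [179.1, 39.0, 91.4]
force: [-3.2, 23.8, 16.8]
gripper_width: 21.9
[-88.02608578   1.00396872   0.68096509] [-3.23799303 23.80689629 16.75365003] [ 0.84544314  1.33699112 -0.97929234]
org [489.59403609 -71.53470454   1.22540701] tip [ 4.92762442e+02 -1.63465998e+02 -3.86585995e-01]
```

```bash
python3 - <<'E'
import cv2
b=cv2.imread("pics/w6.png"); cv2.imwrite("pics/m6.png",cv2.resize(b[150:230,180:330],(750,400),interpolation=cv2.INTER_CUBIC))
E
```

```text
(no output)
```

View pics/m6.png

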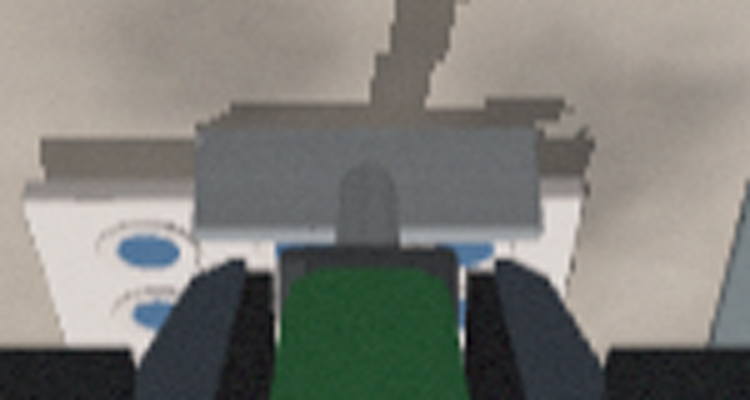

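```bash
python3 - <<'E'
from h import *
s=state(); p=np.array(s["ee_pos"]); d=np.array([.0349,-.9994,0])
for k in (5,60,130): print(k,rel(p-k*d+[0,0,98.6-p[2]],lrot(-88,.3)))
E
```

```text
5 [ 0.0101 -0.     -0.0034  0.0056 -0.0078 -0.0051]
60 [ 0.0956 -0.0001 -0.0726  0.0056 -0.0078 -0.0051]
130 [ 2.044e-01 -2.000e-04 -1.607e-01  5.600e-03 -7.800e-03 -5.100e-03]
```

```bash
python3 -m jog '0.01 0 -0.0034 0.0056 -0.0078 -0.005;0.04 0 -0.0276 0.0056 -0.0078 -0.005;0.08 0 -0.06 0.0056 -0.0078 -0.005;0.12 0 -0.0923 0.0056 -0.0078 -0.005;0.16 0 -0.1247 0.0056 -0.0078 -0.005;0.19 0 -0.149 0.0056 -0.0078 -0.005;0.2044 0 -0.1607 0.0056 -0.0078 -0.005;0.2044 0 -0.1607 0.0056 -0.0078 -0.005'
python3 - <<'E'
from h import *
s=state(); p=np.array(s["ee_pos"]); rl=R.from_euler('xyz',s["ee_rot"],degrees=True)*lrot(0).inv()
print(rl.as_euler('ZYX',degrees=True),s["force"],s["torque"]); print("org",p+rl.apply([74,0,-98]),"tip",p+rl.apply([166,0,-98]))
b=grab("wrist","w7.png"); c=cam("wrist"); import pickle; pickle.dump(c,open("c7.pkl","wb"))
for r in tip_of("spot_plate","wrist")[:2]: print(r, ray(0,r["location"],0,c))
for r in spot_in("spot_plate","wrist")[:2]: print(r)
a=grab("side","sd7.png")
for r in tip_of("spot_plate","side")[:2]: print(r, ray("side",r["location"],0))
x=cv2.resize(b[150:300,130:380],(500,300),interpolation=cv2.INTER_CUBIC);y=cv2.resize(a[190:290,240:340],(300,300),interpolation=cv2.INTER_CUBIC)
cv2.imwrite("pics/m7.png",np.hstack([x,y]))
E
```

```text
time_s: 12.67
ee_pos: [481.1, 131.9, 98.4]
ee_rot: [-179.9, 39.7, 92.0]
force: [-2.1, 7.0, 7.0]
gripper_width: 21.6
[-8.79881083e+01  2.84583736e-01 -4.16022302e-02] [-2.10777972  7.02397433  6.98759759] [-0.18350973  0.110813   -0.39807731]
org [4.83656712e+02 5.84455952e+01 5.57842899e-02] tip [ 4.86886508e+02 -3.34965584e+01 -4.01170764e-01]
{'location': [239.0, 211.5], 'confidence': 0.82} [470.34537884   0.72603149   0.        ]
{'location': [131.3, 224.6], 'confidence': 0.78} [349.55134616 -31.56244365   0.        ]
{'rect': [182.7, 185.6, 297.1, 215.6], 'confidence': 0.77}
{'location': [330.0, 260.0], 'confidence': 0.69} [352.82828994 -36.58868357   0.        ]
{'location': [275.1, 259.5], 'confidence': 0.6} [475.16102806  15.98779699   0.        ]
```

View pics/m7.png

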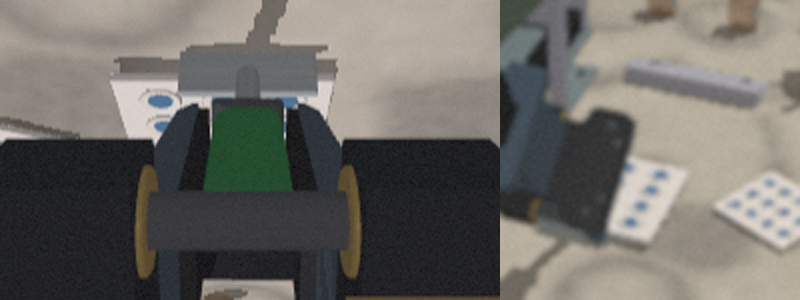

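```bash
python3 - <<'E'
from h import *
s=state(); p=np.array(s["ee_pos"]); d=np.array([.0349,-.9994,0])
print(rel(p+[0,0,7],lrot(-88,-.5)),rel(p+115*d+[4,0,7],lrot(-88,-.5)))
E
```

```text
[-0.0089  0.     -0.0108 -0.0001 -0.01   -0.0008] [-1.864e-01  8.200e-03  1.360e-01 -1.000e-04 -1.000e-02 -8.000e-04]
```

```bash
python3 -m jog '-0.0089 0 -0.0108 0 -0.01 -0.001;-0.0089 0 -0.0108 0 -0.01 -0.001;-0.03 0.001 0.007 0 -0.01 -0.001;-0.06 0.003 0.0312 0 -0.01 -0.001;-0.09 0.004 0.056 0 -0.01 -0.001;-0.12 0.005 0.081 0 -0.01 -0.001;-0.15 0.007 0.106 0 -0.01 -0.001;-0.175 0.008 0.127 0 -0.01 -0.001;-0.1864 0.008 0.136 0 -0.01 -0.001;-0.1864 0.008 0.136 0 -0.01 -0.001'
python3 - <<'E'
from h import *
s=state(); p=np.array(s["ee_pos"]); rl=R.from_euler('xyz',s["ee_rot"],degrees=True)*lrot(0).inv()
print(rl.as_euler('ZYX',degrees=True),s["force"],s["torque"]); t=p+rl.apply([166,0,-98]); print("org",p+rl.apply([74,0,-98]),"tip",t)
b=grab("wrist","w8.png"); 
for r in spot_in("spot_plate","wrist")[:2]: print(r)
grab("side","sd8.png")
for r in tip_of("spot_plate","side")[:2]: print(r, ray("side",r["location"],7))
t[2]=0.5
for a in (6,12,18):
    off=(R.from_euler('z',-88,degrees=True)*R.from_euler('y',a,degrees=True)).apply([-166,0,98]); print(a,rel(t+off,lrot(-88,a)))
off=(R.from_euler('z',-88,degrees=True)*R.from_euler('y',18,degrees=True)).apply([-166,0,98]);print(rel(t+off-120*np.array([.0349,-.9994,0]),lrot(-88,18)))
E
```

```text
time_s: 13.75
ee_pos: [488.2, 14.0, 105.5]
ee_rot: [-179.8, 40.5, 91.9]
force: [-0.2, 0.1, -4.0]
gripper_width: 21.6
[-88.16562747  -0.50626084  -0.12016685] [-0.20355766  0.08300227 -4.03782049] [ 1.22270501 -0.09086299  0.0042621 ]
org [490.36962463 -60.81620345   8.13845989] tip [ 493.31446382 -152.76546732    8.95135381]
{'rect': [24.3, 106.1, 136.3, 187.2], 'confidence': 0.89}
{'rect': [183.0, 185.9, 298.0, 219.7], 'confidence': 0.62}
{'location': [330.9, 261.5], 'confidence': 0.93} [346.85631288 -22.87628105   7.        ]
{'location': [289.3, 230.6], 'confidence': 0.68} [ 487.53107644 -106.82865701    7.        ]
6 [-0.0349 -0.0043  0.0044  0.0002  0.0717  0.0004]
12 [-0.0747 -0.0043 -0.0026  0.0002  0.1383  0.0004]
18 [-1.149e-01 -4.300e-03 -5.400e-03  2.000e-04  2.050e-01  4.000e-04]
[ 6.770e-02 -4.100e-03 -1.611e-01  2.000e-04  2.050e-01  4.000e-04]
```

```bash
python3 -m jog '-0.0175 -0.002 0.002 0 0.036 0;-0.035 -0.004 0.0044 0 0.0717 0;-0.055 -0.004 0.001 0 0.105 0;-0.0747 -0.004 -0.0026 0 0.1383 0;-0.095 -0.004 -0.004 0 0.172 0;-0.115 -0.004 -0.0054 0 0.205 0;-0.115 -0.004 -0.0054 0 0.205 0'
python3 - <<'E'
from h import *
s=state(); p=np.array(s["ee_pos"]); rl=R.from_euler('xyz',s["ee_rot"],degrees=True)*lrot(0).inv()
print(rl.as_euler('ZYX',degrees=True),s["force"],s["torque"]); t=p+rl.apply([166,0,-98]); print("tip",t)
b=grab("wrist","w9.png")
for r in spot_in("spot_plate","wrist")[:2]: print(r)
d=np.array([.0349,-.9994,0])
for k in (20,120): print(k,rel(p-k*d,lrot(-88,18)))
E
```

```text
time_s: 14.53
ee_pos: [489.7, -26.6, 147.2]
ee_rot: [179.8, 22.0, 91.9]
force: [0.0, -0.0, -3.3]
gripper_width: 21.8
[-88.00023612  17.99912873   0.20726852] [ 0.04578138 -0.00585194 -3.33733253] [ 0.60372116 -0.2064947   0.00521017]
tip [ 494.54410395 -154.1102353     2.69585856]
{'rect': [188.0, 190.4, 295.3, 217.9], 'confidence': 0.89}
{'rect': [45.2, 69.8, 145.0, 170.4], 'confidence': 0.87}
20 [ 0.0328  0.0017 -0.0178 -0.      0.0006 -0.0002]
120 [ 2.182e-01  1.600e-03 -9.290e-02 -0.000e+00  6.000e-04 -2.000e-04]
```

```bash
python3 -m jog '0.0015 0 0.0037 0 0 0;0.0335 0.001 -0.013 0 0 0;0.07 0.001 -0.029 0 0 0;0.107 0.001 -0.0443 0 0 0;0.144 0.001 -0.0595 0 0 0;0.181 0.001 -0.0745 0 0 0;0.2182 0.001 -0.0905 0 0 0;0.2182 0.001 -0.0905 0 0 0'
python3 - <<'E'
from h import *
s=state(); p=np.array(s["ee_pos"]); rl=R.from_euler('xyz',s["ee_rot"],degrees=True)*lrot(0).inv()
print(rl.as_euler('ZYX',degrees=True),s["force"],s["torque"]); t=p+rl.apply([166,0,-98]); print("tip",t)
b=grab("wrist","w10.png",1); c=cam("wrist")
for r in spot_in("spot_plate","wrist")[:3]: print(r["rect"],r["confidence"])
for r in tip_of("spot_plate","wrist")[:3]: print(r, ray(0,r["location"],0,c))
a=grab("side","sd10.png")
for r in tip_of("spot_plate","side")[:2]: print(r, ray("side",r["location"],0))
x=cv2.resize(b,(460,345));y=cv2.resize(a[180:280,235:335],(345,345),interpolation=cv2.INTER_CUBIC)
cv2.imwrite("pics/m10.png",np.hstack([x[:,:450],y]))
# white segmentation
hsv=cv2.cvtColor(b,cv2.COLOR_BGR2HSV); m=((hsv[...,1]<35)&(hsv[...,2]>165)).astype(np.uint8)
n,l,st,ct=cv2.connectedComponentsWithStats(m)
for i in range(1,n):
    if st[i,4]>250: print(st[i],ct[i].round())
E
```

```text
time_s: 15.3
ee_pos: [485.4, 96.8, 145.0]
ee_rot: [-180.0, 22.0, 92.3]
force: [0.2, 1.6, -1.1]
gripper_width: 21.8
[-8.77354470e+01  1.79538812e+01 -1.69390307e-02] [ 0.24586709  1.59390339 -1.1333253 ] [ 0.37995565 -0.122969    0.03459667]
tip [490.447711   -30.77383402   0.64970656]
[87.2, 192.4, 167.3, 243.9] 0.74
[231.4, 290.2, 275.7, 302.4] 0.65
{'location': [127.7, 223.8], 'confidence': 0.75} [347.16944646 -33.82940171   0.        ]
{'location': [241.9, 276.7], 'confidence': 0.7} [ 478.12972998 -124.20809479    0.        ]
{'location': [330.9, 262.5], 'confidence': 0.86} [347.9758064  -28.04764529   0.        ]
{'location': [292.5, 230.2], 'confidence': 0.72} [ 484.22035976 -122.05830975    0.        ]
[    0     4   166   241 25644] [ 66. 124.]
[  273    37   239   193 18306] [411. 147.]
[ 140   67   82   75 4151] [180. 104.]
[ 189   69   84  153 4253] [238. 135.]
[  62  276   49   41 1242] [ 87. 291.]
[426 283  44  34 694] [451. 305.]
[230 290  48  14 575] [253. 297.]
```

```bash
python3 - <<'E'
from h import *
Q=lrot(-88); o=[473.5,61,12]; print(rel(ltcp(o,-88),Q))
E
```

```text
[ 0.1065 -0.0248  0.0338 -0.0006 -0.1986  0.0003]
```

```bash
python3 -m jog '0.01 -0.002 0.0 0 -0.04 0;0.03 -0.008 0.005 0 -0.08 0;0.06 -0.014 0.015 0 -0.13 0;0.09 -0.02 0.025 0 -0.17 0;0.1065 -0.0248 0.0338 0 -0.1986 0;0.1065 -0.0248 0.0338 0 -0.1986 0;0.1065 -0.0248 0.0338 0 -0.1986 0'
python3 - <<'E'
from h import *
s=state(); p=np.array(s["ee_pos"]); rl=R.from_euler('xyz',s["ee_rot"],degrees=True)*lrot(0).inv()
print(rl.as_euler('ZYX',degrees=True),s["force"]); t=p+rl.apply([166,0,-98]); print("org",p+rl.apply([74,0,-98]),"tip",t)
b=grab("wrist","w11.png",1); c=cam("wrist")
for r in spot_in("spot_plate","wrist")[:3]: print(r["rect"],r["confidence"])
hsv=cv2.cvtColor(b,cv2.COLOR_BGR2HSV)
crop=b[150:290,130:390]; cv2.imwrite("pics/m11.png",cv2.resize(crop,(780,420),interpolation=cv2.INTER_CUBIC))
import pickle; pickle.dump(c,open("c11.pkl","wb"))
E
```

```text
time_s: 16.13
ee_pos: [470.9, 134.7, 109.5]
ee_rot: [-179.8, 40.0, 92.2]
force: [0.2, -0.7, -1.5]
gripper_width: 21.9
[-8.79546246e+01 -3.25764919e-02 -1.44610865e-01] [ 0.2194461  -0.66936866 -1.53649931]
org [473.27434646  60.65411022  11.56203171] tip [476.5579137  -31.28725942  11.61433987]
[104.6, 195.5, 181.5, 233.3] 0.77
```

View pics/m11.png

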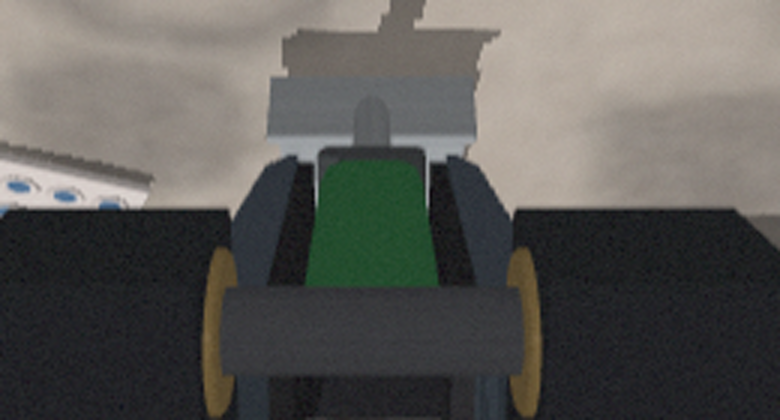

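```bash
python3 - <<'E'
from h import *
Q=lrot(-88,.3); s=state(); p=np.array(s["ee_pos"]); p[2]=98.6;d=np.array([.0349,-.9994,0])
for k in (0,15,85): print(k,rel(p+k*d,Q))
E
```

```text
0 [ 0.0156  0.      0.0186 -0.0005  0.0028 -0.0005]
15 [-0.0074  0.      0.0379 -0.0005  0.0028 -0.0005]
85 [-0.1147  0.0002  0.1278 -0.0005  0.0028 -0.0005]
```

```bash
python3 -m jog '0.008 0 0.009 0 0.001 0;0.0145 0 0.0166 0 0.003 0;0.0006 0 0.0312 0 0.003 0;-0.0074 0 0.0379 0 0.003 0;-0.0227 0 0.0508 0 0.003 0;-0.038 0 0.0636 0 0.003 0;-0.0534 0 0.0765 0 0.003 0;-0.0687 0 0.0893 0 0.003 0;-0.084 0 0.102 0 0.003 0;-0.1 0 0.115 0 0.003 0;-0.1147 0 0.1278 0 0.003 0;-0.1147 0 0.1278 0 0.003 0'
cat > m.py <<'E'
from h import *
def rep():
    s=state(); p=np.array(s["ee_pos"]); rl=R.from_euler('xyz',s["ee_rot"],degrees=True)*lrot(0).inv()
    print("t",s["time_s"],"ypr",rl.as_euler('ZYX',degrees=True).round(2),"F",np.round(s["force"],1),"org",(p+rl.apply([74,0,-98])).round(1),"tip",(p+rl.apply([166,0,-98])).round(1)); return p,rl
def plate(tag):
    "rear edge of plate from columns either side of heel in wrist image, in lifter frame"
    b=grab("wrist",tag+".png"); c=cam("wrist"); h=cv2.cvtColor(b,cv2.COLOR_BGR2HSV)
    g=b.min(2).astype(int); m=((g>170)&(h[...,1]<25)).astype(np.uint8)
    m[:140]=0; m[235:]=0; m[:,:165]=0; m[:,345:]=0
    print([tuple(int(v) for v in x) for x in cv2.connectedComponentsWithStats(m)[2][1:] if x[4]>60], [np.round(r["rect"]).tolist() for r in spot_in("spot_plate","wrist")[:2]])
    for r in range(188,212,4): 
        k=np.flatnonzero(m[r]); print(r,(k.min(),k.max(),len(k)) if len(k) else None,end=" ")
    print()
E
python3 - <<'E'
from m import *
rep(); plate("w12")
E
```

```text
time_s: 17.23
ee_pos: [474.2, 47.2, 98.9]
ee_rot: [180.0, 39.7, 91.9]
force: [1.2, -1.9, -1.1]
gripper_width: 21.7
t 17.2333 ypr [-8.81e+01  2.90e-01  2.00e-02] F [ 1.2 -1.9 -1.1] org [476.7 -26.2   0.5] tip [ 479.7 -118.2    0. ]
[] [[64.0, 144.0, 159.0, 215.0], [204.0, 215.0, 303.0, 218.0]]
188 None 192 None 196 None 200 None 204 None 208 None
```

```bash
python3 -m jog '-0.01 0 0.0087 0 0 0;-0.02 0 0.0174 0 0 0;-0.03 0 0.026 0 0 0;-0.04 0 0.0345 0 0 0;-0.049 0 0.042 0 0 0;-0.049 0 0.042 0 0 0'
python3 - <<'E'
from m import *
rep(); b=grab("wrist","w13.png")
for i in range(2): print([(np.round(r["rect"],1).tolist(),round(r["confidence"],2)) for r in spot_in("spot_plate","wrist")])
for r in range(186,214,3): print(r,b[r,180:330:6].min(1))
E
```

```text
time_s: 17.83
ee_pos: [476.2, 16.2, 98.8]
ee_rot: [179.9, 39.7, 91.9]
force: [1.1, 3.5, 3.9]
gripper_width: 21.8
t 17.8333 ypr [-88.02   0.31   0.11] F [1.1 3.5 3.9] org [ 4.789e+02 -5.720e+01  4.000e-01] tip [ 4.821e+02 -1.492e+02 -1.000e-01]
[([199.7, 195.6, 306.6, 220.8], 0.85), ([39.2, 116.7, 147.4, 197.4], 0.81), ([216.8, 173.0, 285.9, 289.9], 0.31)]
[([199.7, 195.6, 306.6, 220.8], 0.85), ([39.2, 116.7, 147.4, 197.4], 0.81), ([216.8, 173.0, 285.9, 289.9], 0.31)]
186 [164 164 167 167 136 158 160 103 103 107 106 105  91  88 103 109 108 105
 116 127 116 112 133 135 135]
189 [162 165 165 166 101 102 102 104 105 103 105 103  92  92 103 104 105 104
  97  81  84  80 130 135 142]
192 [163 163 166 167 104  98 102 101 100 103 101 103  93  90 105 105 105 103
  96  86  86  82 129 139 146]
195 [163 165 161 163 122 115 113 126 125 127 126 127  93  87 130 131 133 131
 119 105 103 102 131 142 148]
198 [161 165 163 162 143 146 142 155 156 157 134 129  81  80 132 155 157 153
 141 145 145 146 133 148 152]
201 [161 162 166 162 201 201 199 198 150 199  47  48  52  48  46  49 202 155
 200 200 200 202 142 153 157]
204 [163 159 162 161 210 205 199  50  47 127  63  41  33  38  43  50  88  48
 147 208 207 183 150 155 158]
207 [161 161 162 164 208 208 180  48  35  70  36  41  37  35  37  46  24  45
  51 147 208 145 151 160 165]
210 [164 166 165 164 206 208  46  50  24  71  36  33  37  38  37  38  29  47
  51 201 208 157 160 163 167]
213 [165 164 163 161 210 209  49  46  19  27  35  33  37  37  38  34  23  47
  49  98 206 160 165 169 170]
```

```bash
python3 -m jog '-0.008 0 0.007 0 0 0;-0.015 0 0.013 0 0 0;-0.019 0 0.0163 0 0 0;-0.019 0 0.0163 0 0 0'
python3 - <<'E'
from m import *
rep()
E
python3 -m jog '-0.004 0 0.0038 0 0 0;-0.006 0 0.0056 0 0 0;-0.006 0 0.0056 0 0 0'
python3 - <<'E'
from m import *
rep(); b=grab("wrist","w14.png")
print([(np.round(r["rect"],1).tolist(),round(r["confidence"],2)) for r in spot_in("spot_plate","wrist")])
for px in ((195,0),(311,0)): pass
for c in (200,206,212,290,296,302): print(c,[int(x) for x in b[176:206:2,c].min(1)])
E
```

```text
time_s: 18.32
ee_pos: [477.2, 4.5, 98.8]
ee_rot: [179.8, 39.7, 91.9]
force: [-0.0, 6.9, 5.4]
gripper_width: 21.4
t 18.3167 ypr [-87.96   0.33   0.17] F [-0.   6.9  5.4] org [ 4.801e+02 -6.890e+01  3.000e-01] tip [ 4.834e+02 -1.608e+02 -2.000e-01]
time_s: 18.57
ee_pos: [478.0, 1.8, 99.0]
ee_rot: [179.6, 39.6, 91.8]
force: [0.2, 10.2, 8.0]
gripper_width: 21.9
t 18.5667 ypr [-87.97   0.44   0.28] F [ 0.2 10.2  8. ] org [481.  -71.4   0.5] tip [ 4.843e+02 -1.633e+02 -2.000e-01]
[([195.0, 185.2, 306.1, 220.7], 0.95), ([25.0, 96.5, 138.9, 187.6], 0.61)]
200 [159, 100, 99, 103, 105, 124, 135, 191, 209, 205, 207, 206, 204, 210, 212]
206 [160, 100, 100, 100, 99, 126, 135, 191, 208, 205, 207, 207, 208, 207, 209]
212 [158, 136, 102, 101, 103, 126, 134, 181, 205, 208, 179, 198, 201, 206, 208]
290 [134, 112, 81, 80, 78, 120, 132, 190, 208, 199, 177, 210, 201, 211, 209]
296 [137, 113, 83, 84, 85, 120, 136, 191, 206, 211, 208, 208, 207, 208, 208]
302 [130, 111, 82, 80, 83, 120, 136, 189, 208, 209, 208, 209, 209, 207, 208]
```

```bash
python3 -m jog '-0.004 0 0.0038 0 0 0;-0.0065 0 0.006 0 0 0;-0.0065 0 0.006 0 0 0'
python3 - <<'E'
from m import *
p,rl=rep(); b=grab("wrist","w15.png")
print([(np.round(r["rect"],1).tolist(),round(r["confidence"],2)) for r in spot_in("spot_plate","wrist")])
d=np.array([.0349,-.9994,0])
Q=lrot(-88,-1)
print(rel(p-3*d+[0,0,1.5],Q),rel(p-3*d+[0,0,25],Q))
E
```

```text
time_s: 18.92
ee_pos: [478.4, 0.8, 99.7]
ee_rot: [179.4, 39.3, 91.6]
force: [-4.8, 23.5, 16.9]
gripper_width: 21.7
t 18.9167 ypr [-88.07   0.74   0.45] F [-4.8 23.5 16.9] org [481.7 -71.8   0.8] tip [ 4.848e+02 -1.638e+02 -4.000e-01]
[([23.5, 99.6, 137.0, 188.7], 0.96), ([195.0, 185.7, 308.1, 214.9], 0.87)]
[ 0.0027 -0.     -0.0062  0.0034 -0.0192 -0.0038] [-0.0271  0.0004 -0.0426  0.0034 -0.0192 -0.0038]
```

```bash
cat > fit.py <<'E'
from h import *
import pickle
from scipy.optimize import minimize
def box(x0,x1,y0,y1,z0,z1): return np.array([[x,y,z] for x in(x0,x1) for y in(y0,y1) for z in(z0,z1)],float)
E12=[(a,b) for a in range(8) for b in range(a+1,8) if bin(a^b).count("1")==1]
def edges():
    L=[]
    bar=box(-103,-81,-95,95,141,236); L+=[(bar[a],bar[b],2) for a,b in E12]
    for s in(-1,1):
        p=box(-99,-85,s*85-7,s*85+7,0,141); L+=[(p[a],p[b],1) for a,b in E12 if abs(a-b)==1]
        r=box(-58,50,min(s*38,s*56),max(s*38,s*56),4,30); L+=[(r[a],r[b],1) for a,b in E12 if a%2 and b%2]
    return L
pts=[];
for a,b,w in edges():
    n=int(np.linalg.norm(a-b)//3)+2
    pts+= list(a+(b-a)*np.linspace(0,1,n)[:,None])
P=np.array(pts)
views=[]
for f,c in (("scene0.png",cam("scene")),("side0.png",cam("side")),("w1.png",pickle.load(open("c1.pkl","rb")))):
    im=cv2.imread("pics/"+f)
    if im.shape[1]!=512: im=cv2.resize(im,(512,384),interpolation=cv2.INTER_AREA)
    for sg in (3,1.2):
        g=cv2.GaussianBlur(im.astype(np.float32),(0,0),sg); m=np.sqrt((cv2.Sobel(g,cv2.CV_32F,1,0)**2+cv2.Sobel(g,cv2.CV_32F,0,1)**2).sum(2)); m=np.minimum(m/np.percentile(m,97),1)
        views.append((sg,c,m))
def sc(v,sg,which):
    x,y,yaw=v; X=R.from_euler('z',yaw,degrees=True).apply(P)+[x,y,0]; t=0
    for s,(K,Rm,tt),m in [w for w in views if w[0]==sg and (which is None or w[1] is which)]:
        q=K@(Rm@X.T+tt[:,None]); u=(q[:2]/q[2]).T.astype(np.float32)
        t+=cv2.remap(m,u[:,0].reshape(-1,1),u[:,1].reshape(-1,1),cv2.INTER_LINEAR).mean()
    return -t
def best(which=None):
    v=None;bs=9
    for x in range(650,686,4):
        for y in range(-198,-166,4):
            for a in (-89,-86,-83): 
                s=sc((x,y,a),3,which)
                if s<bs: bs,v=s,(x,y,a)
    for sg in(3,1.2): r=minimize(sc,v,args=(sg,which),method="Nelder-Mead",options=dict(initial_simplex=np.array(v)+np.vstack([np.zeros(3),np.eye(3)*3]))); v=r.x
    return v.round(1),r.fun
print("all",best())
for w in views[::2]: print(best(w[1]))
E
python3 fit.py
```

```text
all (array([ 664. , -182.6,  -85.9]), np.float64(-1.3610570430755615))
(array([ 673.6, -183. ,  -82.2]), np.float64(-0.4498412609100342))
(array([ 657. , -179.2,  -82.7]), np.float64(-0.5587367415428162))
(array([ 659.5, -166.2,  -87.6]), np.float64(-0.33808818459510803))
```

```bash
python3 -m jog '0.0027 0 -0.0062 0.003 -0.019 -0.004;-0.01 0 -0.022 0.003 -0.019 -0.004;-0.027 0 -0.0426 0.003 -0.019 -0.004;-0.027 0 -0.0426 0.003 -0.019 -0.004'
python3 - <<'E'
from m import *
rep(); b=grab("wrist","w16.png")
print([(np.round(r["rect"],1).tolist(),round(r["confidence"],2)) for r in spot_in("spot_plate","wrist")])
E
```

```text
time_s: 19.35
ee_pos: [478.6, 3.7, 126.5]
ee_rot: [179.8, 41.0, 91.9]
force: [-0.1, 0.5, -3.5]
gripper_width: 21.8
t 19.35 ypr [-87.98  -0.96   0.14] F [-0.1  0.5 -3.5] org [481.5 -71.9  29.8] tip [ 484.8 -163.8   31.3]
[([196.2, 185.7, 306.3, 218.3], 0.96), ([39.7, 72.7, 144.7, 162.0], 0.96)]
```

```bash
python3 - <<'E'
from m import *
s=state(); 
def tcp(o,yaw,pt): return np.array(o)+(R.from_euler('z',yaw,degrees=True)*R.from_euler('y',pt,degrees=True)).apply([-74,0,98])
print(rel(tcp([478,50,60],-88,-1),lrot(-88,-1)))
print(rel(tcp([646.6,57,60],-85.5,-1),lrot(-85.5,-1)))
E
```

```text
[ 0.1431  0.0032 -0.2077  0.0005 -0.001  -0.0007]
[ 0.145   0.334  -0.2088 -0.0177 -0.001  -0.0216]
```

```bash
python3 -m jog '0.008 0 -0.015 0 0 0;0.03 0.001 -0.045 0 0 0;0.06 0.001 -0.088 0 0 0;0.09 0.002 -0.131 0 0 0;0.12 0.003 -0.175 0 0 0;0.138 0.003 -0.2 0 0 0;0.143 0.012 -0.2077 0 0 0;0.143 0.04 -0.2077 -0.001 0 -0.002;0.143 0.08 -0.208 -0.004 0 -0.005;0.143 0.12 -0.208 -0.006 0 -0.008;0.144 0.16 -0.208 -0.008 0 -0.01;0.144 0.2 -0.208 -0.01 0 -0.013;0.144 0.24 -0.208 -0.013 0 -0.016;0.144 0.28 -0.2085 -0.015 0 -0.018;0.145 0.31 -0.2088 -0.016 0 -0.02;0.145 0.328 -0.2088 -0.0177 0 -0.0216;0.145 0.334 -0.2088 -0.0177 0 -0.0216;0.145 0.334 -0.2088 -0.0177 0 -0.0216'
python3 - <<'E'
from m import *
rep(); b=grab("wrist","w17.png")
print([(np.round(r["rect"],1).tolist(),round(r["confidence"],2)) for r in spot_in("spot_plate","wrist")])
def tcp(o,yaw,pt): return np.array(o)+(R.from_euler('z',yaw,degrees=True)*R.from_euler('y',pt,degrees=True)).apply([-74,0,98])
u=np.array([.0785,-.9969,0]); S=np.array([665.5,-182.5,0])
print(rel(tcp(S-105*u+[0,0,50],-85.5,-1),lrot(-85.5,-1)))
E
```

```text
time_s: 20.95
ee_pos: [640.4, 131.7, 156.0]
ee_rot: [-179.9, 40.9, 94.5]
force: [-0.5, -0.6, -4.0]
gripper_width: 21.9
t 20.95 ypr [-85.59  -0.94  -0.1 ] F [-0.5 -0.6 -4. ] org [646.   56.3  59.2] tip [653.1 -35.4  60.7]
[([0.0, 159.2, 33.4, 197.7], 0.68), ([192.3, 184.0, 304.5, 218.9], 0.58)]
[-0.1912  0.0025  0.1914 -0.0013 -0.0007  0.0003]
```

```bash
python3 -m jog '-0.015 0 0.014 0 0 0;-0.04 0 0.039 0 0 0;-0.07 0.001 0.07 0 0 0;-0.1 0.001 0.1 0 0 0;-0.13 0.002 0.13 0 0 0;-0.16 0.002 0.16 0 0 0;-0.182 0.0025 0.182 0 0 0;-0.191 0.0025 0.191 0 0 0;-0.191 0.0025 0.191 0 0 0'
python3 - <<'E'
from m import *
rep(); b=grab("wrist","w18.png",1.5625); c=cam("wrist"); import pickle; pickle.dump(c,open("c18.pkl","wb"))
for q,z in (("spot_plate",50),("stand",0),("stand_seat",30),("stand_light",188)):
  print(q,[(np.round(r["location"],1).tolist(),round(r["confidence"],2),ray(0,r["location"],z,c).round(0)) for r in tip_of(q,"wrist")])
print([(np.round(r["rect"],1).tolist(),round(r["confidence"],2)) for r in spot_in("spot_plate","wrist")+spot_in("stand","wrist")])
E
```

```text
time_s: 21.8
ee_pos: [650.6, -4.4, 146.9]
ee_rot: [-179.8, 41.0, 94.4]
force: [-0.2, 0.4, -3.0]
gripper_width: 21.5
t 21.8 ypr [-85.7   -0.96  -0.15] F [-0.2  0.4 -3. ] org [656.  -79.8  50.2] tip [ 662.9 -171.6   51.7]
spot_plate []
stand []
stand_seat []
stand_light []
[([197.1, 186.1, 308.3, 218.8], 0.87), ([149.7, 133.2, 400.4, 384.0], 0.83)]
```

View pics/w18.png

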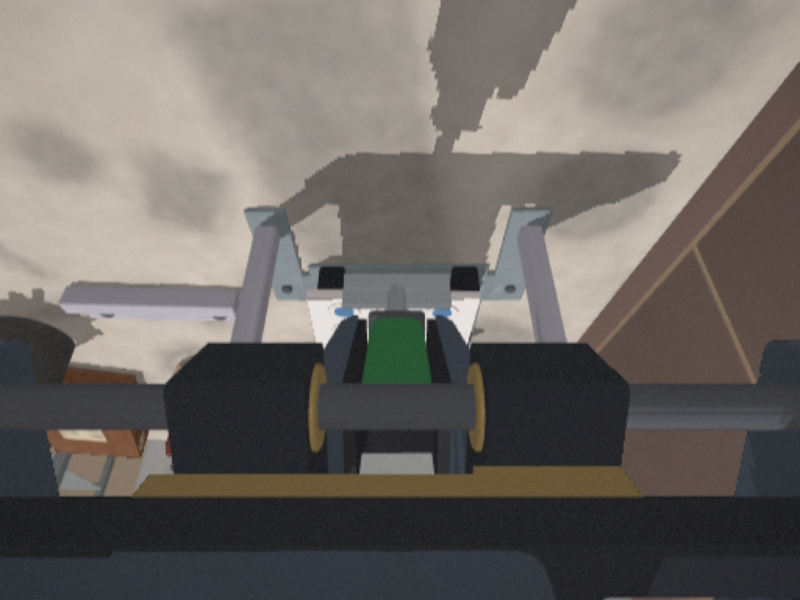

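```bash
python3 - <<'E'
from m import *
import pickle; c=pickle.load(open("c18.pkl","rb"))
u=np.array([np.cos(np.radians(-85.7)),np.sin(np.radians(-85.7)),0]); v=np.array([-u[1],u[0],0])
S=np.array([665.5,-182.5,0])
def f(n,p,z):
    w=ray(0,np.array(p)/1.5625,z,c); d=w-S; print(n,z,w.round(1),"stand x,y",(d@u).round(1),(d@v).round(1))
for z in (0,4): f("postL near base",(264,226),z); f("postR near base",(531,226),z)
for z in (0,4,30):
    f("railL outer near",(320,266),z); f("railR outer near",(479,266),z)
    f("railL inner near",(345,266),z); f("railR inner near",(452,266),z)
for z in (62,): f("plate L rear",(307,291),z); f("plate R rear",(481,291),z)
f("heelL",(0,0),0)
X=np.array([S+a*u+b*v+[0,0,h] for a,b,h in [(-99,-92,3),(-99,-78,3),(-99,78,3),(-99,92,3),(-58,-56,30),(-58,-38,30),(-58,38,30),(-58,56,30),(-58,56,4)]])
K,Rm,t=c; q=K@(Rm@X.T+t[:,None]); print((q[:2]/q[2]*1.5625).T.round(0).tolist())
E
```

```text
postL near base 0 [571.3 -94.7  -0. ] stand x,y -94.6 -87.4
postR near base 0 [744.6 -81.4  -0. ] stand x,y -94.9 86.4
postL near base 4 [572.5 -90.1   4. ] stand x,y -99.1 -85.8
postR near base 4 [742.6 -77.1   4. ] stand x,y -99.3 84.8
railL outer near 0 [ 605.4 -135.     0. ] stand x,y -51.9 -56.4
railR outer near 0 [ 720.  -126.2    0. ] stand x,y -52.1 58.6
railL inner near 0 [ 623.4 -133.6    0. ] stand x,y -51.9 -38.3
railR inner near 0 [ 700.5 -127.7    0. ] stand x,y -52.0 39.1
railL outer near 4 [ 606.  -129.7    4. ] stand x,y -57.1 -55.3
railR outer near 4 [ 718.5 -121.1    4. ] stand x,y -57.3 57.5
railL inner near 4 [ 623.7 -128.3    4. ] stand x,y -57.1 -37.6
railR inner near 4 [ 699.4 -122.5    4. ] stand x,y -57.3 38.3
railL outer near 30 [610.1 -95.3  30. ] stand x,y -91.1 -48.7
railR outer near 30 [708.8 -87.7  30. ] stand x,y -91.3 50.2
railL inner near 30 [625.6 -94.1  30. ] stand x,y -91.1 -33.1
railR inner near 30 [692. -89.  30.] stand x,y -91.3 33.4
plate L rear 62 [606.8 -76.4  62. ] stand x,y -110.2 -50.6
plate R rear 62 [702.7 -69.   62. ] stand x,y -110.4 45.6
heelL 0 [481.9  38.4   0. ] stand x,y -234.0 -166.5
[[255.0, 225.0], [276.0, 225.0], [520.0, 225.0], [542.0, 225.0], [315.0, 296.0], [342.0, 296.0], [454.0, 296.0], [481.0, 296.0], [477.0, 265.0]]
```

```bash
cat >> m.py <<'E'
Y=-85.7; S=np.array([665.8,-183.2,0])
u=np.array([np.cos(np.radians(Y)),np.sin(np.radians(Y)),0]); v=np.array([-u[1],u[0],0])
def st(x,y,z,pt=-1):
    o=S+x*u+y*v+[0,0,z]
    return rel(o+(R.from_euler('z',Y,degrees=True)*R.from_euler('y',pt,degrees=True)).apply([-74,0,98]),lrot(Y,pt))
def sp():
    p,rl=rep(); o=p+rl.apply([74,0,-98]); d=o-S; print("stand org",(d@u).round(1),(d@v).round(1),o[2].round(1))
E
python3 - <<'E'
from m import *
sp()
for a in ((-103,0.5,37),(-95,1.2,36),(-75,1.2,36),(-55,1.2,36)): print(a,st(*a))
E
```

```text
t 22.15 ypr [-85.47  -0.93  -0.1 ] F [-0.7 -0.4 -3.5] org [657.3 -76.5  49.9] tip [ 664.5 -168.2   51.4]
stand org -107.1 -0.5 49.9
(-103, 0.5, 37) [ 0.0111  0.0023  0.0249  0.0008 -0.0008  0.0026]
(-95, 1.2, 36) [ 0.0004  0.0036  0.0369  0.0008 -0.0008  0.0026]
(-75, 1.2, 36) [-0.0299  0.0035  0.0631  0.0008 -0.0008  0.0026]
(-55, 1.2, 36) [-0.0601  0.0033  0.0893  0.0008 -0.0008  0.0026]
```

```bash
python3 -m jog '0.005 0.001 0.012 0 0 0;0.011 0.0025 0.025 0.001 -0.001 0.0026;0.0004 0.004 0.037 0.001 -0.001 0.0026;-0.015 0.004 0.05 0.001 -0.001 0.0026;-0.03 0.004 0.063 0.001 -0.001 0.0026;-0.045 0.004 0.0762 0.001 -0.001 0.0026;-0.055 0.004 0.085 0.001 -0.001 0.0026;-0.06 0.004 0.0893 0.001 -0.001 0.0026;-0.06 0.004 0.0893 0.001 -0.001 0.0026'
python3 - <<'E'
from m import *
sp(); b=grab("wrist","w19.png"); sp()
print([(np.round(r["rect"],1).tolist(),round(r["confidence"],2)) for r in spot_in("spot_plate","wrist")])
for a in ((-55,1.2,30,-.3),(-55,1.2,26,0)): print(a,st(*a))
E
```

```text
time_s: 22.9
ee_pos: [657.4, -54.0, 132.9]
ee_rot: [180.0, 41.0, 94.2]
force: [-0.0, -0.1, -3.0]
gripper_width: 21.9
t 22.9 ypr [-85.8   -1.02   0.  ] F [-0.  -0.1 -3. ] org [ 662.9 -129.6   36.3] tip [ 669.6 -221.3   37.9]
stand org -53.7 1.1 36.3
t 22.95 ypr [-8.577e+01 -1.000e+00  1.000e-02] F [-0.2 -0.3 -4. ] org [ 663.1 -128.8   36.1] tip [ 669.8 -220.6   37.7]
stand org -54.4 1.3 36.1
[([194.5, 188.2, 306.2, 217.6], 0.75)]
(-55, 1.2, 30, -0.3) [ 0.0051 -0.0007  0.0092 -0.0001  0.0077 -0.0004]
(-55, 1.2, 26, 0) [ 0.009  -0.0007  0.0154 -0.0001  0.011  -0.0004]
```

```bash
python3 -m jog '0.002 0.001 0.004 0 0.003 0;0.005 0.001 0.0092 0 0.007 0;0.007 0.001 0.0123 0 0.01 0;0.009 0.001 0.0154 0 0.011 0;0.009 0.001 0.0154 0 0.011 0'
python3 - <<'E'
from m import *
sp(); b=grab("wrist","w20.png",1.5625); c=cam("wrist")
print([(np.round(r["rect"],1).tolist(),round(r["confidence"],2)) for r in spot_in("spot_plate","wrist")])
for a in ((-55,2.2,21,0),(-52,2.2,21,0),(-49,2.2,21,0)): print(a,st(*a))
for r in range(184,216,4): print(r,''.join('#' if x>180 else ('.' if x<70 else '-') for x in b[r,160:345:2].min(1)))
E
```

```text
time_s: 23.42
ee_pos: [658.2, -54.3, 123.9]
ee_rot: [180.0, 40.0, 94.3]
force: [0.1, 2.0, -1.5]
gripper_width: 21.9
t 23.4167 ypr [-8.571e+01 -1.000e-02  1.000e-02] F [ 0.1  2.  -1.5] org [ 663.8 -128.1   25.9] tip [ 670.6 -219.8   25.9]
stand org -55.1 2.1 25.9
[([195.4, 186.2, 305.0, 218.1], 0.89), ([76.9, 107.8, 437.5, 384.0], 0.28)]
(-55, 2.2, 21, 0) [ 0.0066  0.0002  0.0081 -0.      0.0002 -0.0003]
(-52, 2.2, 21, 0) [ 0.002   0.0002  0.012  -0.      0.0002 -0.0003]
(-49, 2.2, 21, 0) [-0.0026  0.0002  0.0159 -0.      0.0002 -0.0003]
184 ---------#-----............-------------------------------------............----------------#
188 #########-#-#-#-..--------------------------------------------------------..-################
192 ################..############-----------------------------------#########.-#################
196 ################-.-###########-#-#-#####--##----------##-##-##---#########.---#-##--#-#-##---
200 #################..########------##-##-.................####----##-######.---------------#-#-
204 ##################.-#########-.....---..................#--.....-########.-------------------
208 ##################-.########-........-..................#.........######.--------------------
212 ###################.-######-............................#..........####-.--------------------
```

```bash
python3 -m jog '0.004 0 0.005 0 0 0;0.0066 0 0.0081 0 0 0;0.002 0 0.012 0 0 0;-0.0026 0 0.0159 0 0 0;-0.0026 0 0.0159 0 0 0'
python3 - <<'E'
from m import *
sp(); 
for a in ((-48,2.2,21,0),(-46,2.2,21,0),(-44,2.2,21,0)): print(a,st(*a))
E
```

```text
time_s: 23.93
ee_pos: [657.8, -60.4, 118.2]
ee_rot: [-179.9, 39.9, 94.2]
force: [-0.6, 4.0, -2.3]
gripper_width: 21.5
t 23.9333 ypr [-8.581e+01  7.000e-02 -7.000e-02] F [-0.6  4.  -2.3] org [ 663.1 -134.1   20.1] tip [ 669.8 -225.8   20. ]
stand org -49.2 1.0 20.1
(-48, 2.2, 21, 0) [-0.0027  0.0019  0.0001 -0.0013 -0.0008 -0.0005]
(-46, 2.2, 21, 0) [-0.0057  0.0019  0.0027 -0.0013 -0.0008 -0.0005]
(-44, 2.2, 21, 0) [-0.0088  0.0019  0.0052 -0.0013 -0.0008 -0.0005]
```

```bash
python3 -m jog '-0.002 0.001 0.0012 0 0 0;-0.004 0.001 0.003 0 0 0;-0.004 0.001 0.003 0 0 0'
python3 - <<'E'
from m import *
sp(); grab("wrist","w21.png"); print([(np.round(r["rect"],1).tolist(),round(r["confidence"],2)) for r in spot_in("spot_plate","wrist")])
E
```

```text
time_s: 24.18
ee_pos: [658.0, -61.9, 117.4]
ee_rot: [-179.9, 39.8, 94.2]
force: [-0.9, 6.2, -3.5]
gripper_width: 22.1
t 24.1833 ypr [-85.85   0.23  -0.1 ] F [-0.9  6.2 -3.5] org [ 663.1 -135.4   19.1] tip [ 669.8 -227.1   18.7]
stand org -47.9 0.9 19.1
[([190.0, 193.8, 306.3, 221.2], 0.67)]
```

```bash
python3 -m jog '-0.003 0 0.002 0 -0.002 0;-0.006 0 0.0045 0 -0.002 0;-0.006 0 0.0045 0 -0.002 0'
python3 - <<'E'
from m import *
sp(); grab("wrist","w22.png"); print([(np.round(r["rect"],1).tolist(),round(r["confidence"],2)) for r in spot_in("spot_plate","wrist")])
for a in ((-48,1.5,17,0),(-60,1.5,16,0),(-190,1.5,16,0)): print(a,st(*a))
E
```

```text
time_s: 24.53
ee_pos: [658.0, -62.8, 116.7]
ee_rot: [-179.9, 39.6, 94.2]
force: [-3.4, 12.2, -1.0]
gripper_width: 21.8
t 24.5333 ypr [-8.586e+01  4.100e-01 -4.000e-02] F [-3.4 12.2 -1. ] org [ 663.3 -135.9   18.2] tip [ 669.9 -227.6   17.5]
stand org -47.4 1.0 18.2
[([191.4, 195.5, 306.2, 220.1], 0.79)]
(-48, 1.5, 17, 0) [ 0.0042  0.0004  0.0009 -0.0015 -0.0043 -0.0009]
(-60, 1.5, 16, 0) [ 0.0239  0.0004 -0.0128 -0.0015 -0.0043 -0.0009]
(-190, 1.5, 16, 0) [ 0.2242 -0.0003 -0.1786 -0.0015 -0.0043 -0.0009]
```

```bash
python3 - <<'E'
import cv2
for f in ("w20.png","w22.png"):
    b=cv2.imread("pics/"+f); b=cv2.resize(b,(512,384)) if b.shape[1]!=512 else b
    for r in (180,184,188,192,196,200,204,208):
        x=b[r].min(1); print(f,r,"L",' '.join(str(int(k)) for k in x[178:214]),"R",' '.join(str(int(k)) for k in x[290:324]))
E
```

```text
w20.png 180 L 177 174 165 143 134 133 134 136 135 121 51 35 34 34 36 33 36 34 34 38 36 33 32 36 36 36 30 34 28 28 29 30 26 25 30 56 R 27 27 24 32 33 38 35 38 36 38 36 37 35 32 33 34 36 34 35 37 34 38 60 124 136 135 136 135 135 137 136 141 140 139
w20.png 184 L 182 176 172 170 150 135 133 132 134 131 119 57 38 37 38 41 41 43 39 39 38 26 26 30 29 29 30 30 30 27 28 23 23 31 27 29 R 23 22 26 27 32 34 34 37 32 34 30 28 31 29 27 30 29 30 30 39 43 57 114 134 135 136 137 136 135 136 139 140 141 140
w20.png 188 L 179 177 180 178 178 178 180 179 178 179 185 170 91 44 36 38 40 52 152 152 152 150 151 151 147 150 155 152 149 151 150 147 149 148 149 148 R 107 108 107 108 106 108 105 88 83 84 82 88 87 86 87 85 84 82 37 28 56 116 174 187 191 191 191 190 190 190 186 185 184 185
w20.png 192 L 190 190 190 189 189 189 189 188 190 191 191 190 181 103 47 37 43 67 197 224 223 223 224 223 223 223 223 223 222 223 223 223 222 222 223 223 R 193 193 194 193 191 190 191 190 191 190 188 188 187 189 189 189 187 179 76 53 118 170 182 185 186 185 186 187 186 185 184 182 183 184
w20.png 196 L 192 191 189 190 190 189 
[... 2579 characters left out ...]
29 229 229 229 230 228 230 229 230 229 230 230 228 229 222 51 40 39 40 54 134 177 176 178 177 175 176 176 176 176 175 177
w22.png 204 L 198 194 195 198 196 199 196 196 193 192 191 191 188 188 187 91 205 228 229 229 229 229 229 229 229 230 229 229 230 216 208 221 227 226 213 195 R 223 193 155 229 229 230 229 229 229 229 228 229 230 229 228 225 48 43 37 40 53 126 168 166 167 166 165 164 162 159 159 158 158 161
w22.png 208 L 193 193 195 193 191 193 188 187 187 189 188 188 189 188 188 187 115 166 230 229 229 228 229 228 229 230 230 229 228 229 227 225 225 215 141 96 R 59 133 230 229 229 229 228 229 230 229 229 229 229 230 229 59 41 39 33 51 121 157 155 155 151 154 155 155 155 155 155 155 158 154
```

```bash
python3 - <<'E'
from m import *
sp()
for a in ((-48.5,1.0,20,0),(-48.5,1.0,31,-.2),(-48.5,3.8,31,-.2),(-48.5,3.8,20,0)): print(a,st(*a))
E
```

```text
t 24.6333 ypr [-8.585e+01  3.900e-01 -5.000e-02] F [-3.2 10.9 -0.9] org [ 663.3 -135.9   18.2] tip [ 669.9 -227.6   17.6]
stand org -47.4 1.0 18.2
(-48.5, 1.0, 20, 0) [ 0.0011 -0.0006 -0.0043 -0.0015 -0.0043 -0.0009]
(-48.5, 1.0, 31, -0.2) [-0.0121 -0.0006 -0.0213 -0.0015 -0.0066 -0.0009]
(-48.5, 3.8, 31, -0.2) [-0.0121  0.005  -0.0213 -0.0015 -0.0066 -0.0009]
(-48.5, 3.8, 20, 0) [ 0.0011  0.005  -0.0043 -0.0015 -0.0043 -0.0009]
```

```bash
python3 -m jog '0.001 0 -0.004 -0.001 -0.004 -0.001;-0.005 0 -0.013 -0.0015 -0.006 -0.001;-0.012 0 -0.0213 -0.0015 -0.0066 -0.001;-0.012 0 -0.0213 -0.0015 -0.0066 -0.001;-0.012 0.0025 -0.0213 -0.0015 -0.0066 -0.001;-0.012 0.005 -0.0213 -0.0015 -0.0066 -0.001;-0.012 0.005 -0.0213 -0.0015 -0.0066 -0.001;-0.006 0.005 -0.013 -0.0015 -0.005 -0.001;0.001 0.005 -0.0043 -0.0015 -0.0043 -0.001;0.001 0.005 -0.0043 -0.0015 -0.0043 -0.001'
cat >> m.py <<'E'
def edges(tag):
    b=grab("wrist",tag+".png")
    for r in (198,202,206):
        x=b[r].min(1).astype(int); d=np.flatnonzero(x<85); w=np.flatnonzero(x>212)
        L=[k for k in d if 170<k<212]; Rr=[k for k in d if 292<k<330]; W=[k for k in w if 180<k<325]
        print(r,"railL",L[0] if L else None,"plateL",W[0],"plateR",W[-1],"railR",Rr[-1] if Rr else None, "offc px",(W[0]+W[-1])/2-(L[0]+Rr[-1])/2 if L and Rr else None)
E
python3 - <<'E'
from m import *
sp(); edges("w23")
for a in ((-48,3.8,19,0),(-46,3.8,19,0)): print(a,st(*a))
E
```

```text
time_s: 25.47
ee_pos: [660.5, -61.3, 116.8]
ee_rot: [-179.9, 40.0, 94.4]
force: [0.5, 1.0, -3.3]
gripper_width: 21.6
t 25.4667 ypr [-8.563e+01 -4.000e-02 -7.000e-02] F [ 0.5  1.  -3.3] org [ 666.  -135.2   18.9] tip [ 673.  -226.9   18.9]
stand org -47.9 3.8 18.9
198 railL None plateL 190 plateR 303 railR 308 offc px None
202 railL 190 plateL 191 plateR 302 railR 307 offc px -2.0
206 railL None plateL 193 plateR 301 railR 306 offc px None
(-48, 3.8, 19, 0) [ 0.0004 -0.0002  0.0004 -0.      0.0006  0.0009]
(-46, 3.8, 19, 0) [-0.0026 -0.0002  0.003  -0.      0.0006  0.0009]
```

```bash
python3 - <<'E'
from m import *
for a in ((-49,-1.0,19,0),(-49,-1.0,32.5,-.3)): print(a,st(*a))
E
```

```text
(-49, -1.0, 19, 0) [ 0.002  -0.0098 -0.0008 -0.      0.0006  0.0009]
(-49, -1.0, 32.5, -0.3) [-0.0141 -0.0098 -0.0216 -0.     -0.0028  0.0009]
```

```bash
python3 -m jog '0.002 -0.004 -0.001 0 0 0;0.002 -0.0098 -0.001 0 0 0.001;-0.002 -0.0098 -0.006 0 0 0.001;-0.008 -0.0098 -0.0137 0 -0.002 0.001;-0.014 -0.0098 -0.0216 0 -0.003 0.001;-0.014 -0.0098 -0.0216 0 -0.003 0.001;-0.014 -0.0098 -0.0216 0 -0.003 0.001'
python3 - <<'E'
from m import *
sp(); edges("w24"); sp()
for a in ((-49,1.3,33,-.3),(-49,1.5,20,0)): print(a,st(*a))
E
```

```text
time_s: 26.1
ee_pos: [655.5, -60.2, 130.6]
ee_rot: [180.0, 40.3, 94.2]
force: [-1.0, -0.7, -3.3]
gripper_width: 21.8
t 26.1 ypr [-8.574e+01 -3.200e-01  4.000e-02] F [-1.  -0.7 -3.3] org [ 661.1 -134.5   33. ] tip [ 667.9 -226.2   33.5]
stand org -48.9 -1.0 33.0
198 railL None plateL 195 plateR 308 railR None offc px None
202 railL None plateL 197 plateR 306 railR None offc px None
206 railL None plateL 198 plateR 305 railR 307 offc px None
t 26.15 ypr [-85.74  -0.31  -0.  ] F [-0.2 -0.1 -4.3] org [ 660.9 -134.5   32.6] tip [ 667.7 -226.3   33.1]
stand org -48.9 -1.3 32.6
(-49, 1.3, 33, -0.3) [-0.0004  0.005  -0.0008 -0.0003  0.0001 -0.0004]
(-49, 1.5, 20, 0) [ 0.0151  0.0054  0.0191 -0.0003  0.0035 -0.0004]
```

```bash
python3 -m jog '0 0.002 -0.0008 0 0 0;0 0.005 -0.0008 0 0 0;0 0.005 -0.0008 0 0 0;0.005 0.005 0.005 0 0.001 0;0.01 0.005 0.0125 0 0.002 0;0.0151 0.005 0.0191 0 0.0035 0;0.0151 0.005 0.0191 0 0.0035 0'
python3 - <<'E'
from m import *
sp(); edges("w25")
for a in ((-48,1.2,20,0),(-46.5,1.2,20,0),(-45,1.2,20,0)): print(a,st(*a))
E
```

```text
time_s: 26.73
ee_pos: [657.4, -60.5, 116.9]
ee_rot: [-179.9, 40.0, 94.3]
force: [-0.0, 0.8, -1.7]
gripper_width: 21.6
t 26.7333 ypr [-85.74  -0.    -0.1 ] F [-0.   0.8 -1.7] org [ 662.7 -134.3   18.9] tip [ 669.6 -226.1   18.9]
stand org -49.0 0.6 18.9
198 railL 192 plateL 196 plateR 309 railR 312 offc px 0.5
202 railL 194 plateL 197 plateR 308 railR 310 offc px 0.5
206 railL 195 plateL 198 plateR 307 railR 309 offc px 0.5
(-48, 1.2, 20, 0) [-0.0023  0.0005  0.0002 -0.001   0.0002  0.0003]
(-46.5, 1.2, 20, 0) [-0.0046  0.0005  0.0021 -0.001   0.0002  0.0003]
(-45, 1.2, 20, 0) [-0.0069  0.0005  0.004  -0.001   0.0002  0.0003]
```

```bash
python3 -m jog '-0.0023 0 0.0002 0 0 0;-0.0046 0 0.0021 0 0 0;-0.0065 0 0.0037 0 0 0;-0.0065 0 0.0037 0 0 0'
python3 - <<'E'
from m import *
sp(); edges("w26")
for a in ((-47,1.2,20,0),(-45.5,1.2,20,0),(-44.5,1.2,20,0)): print(a,st(*a))
E
```

```text
time_s: 27.12
ee_pos: [658.4, -62.3, 117.6]
ee_rot: [179.9, 39.8, 94.2]
force: [0.6, 7.1, -2.8]
gripper_width: 21.4
t 27.1167 ypr [-8.571e+01  2.500e-01  7.000e-02] F [ 0.6  7.1 -2.8] org [ 664.1 -135.7   19.3] tip [ 670.9 -227.4   18.9]
stand org -47.5 1.8 19.3
198 railL 191 plateL 196 plateR 309 railR 310 offc px 2.0
202 railL 193 plateL 197 plateR 308 railR 309 offc px 1.5
206 railL 194 plateL 198 plateR 307 railR 308 offc px 1.5
(-47, 1.2, 20, 0) [-0.0006 -0.001  -0.0004  0.0005 -0.0026 -0.0005]
(-45.5, 1.2, 20, 0) [-0.0029 -0.001   0.0015  0.0005 -0.0026 -0.0005]
(-44.5, 1.2, 20, 0) [-0.0045 -0.001   0.0028  0.0005 -0.0026 -0.0005]
```

```bash
python3 -m jog '-0.002 -0.001 0.0005 0 -0.002 0;-0.0045 -0.0015 0.0028 0 -0.002 0;-0.0045 -0.0015 0.0028 0 -0.002 0'
python3 - <<'E'
from m import *
sp(); edges("w27")
for a in ((-47.5,1.2,17,0),(-60,1,16,0),(-100,1,16,0),(-240,1,16,0)): print(a,st(*a))
E
```

```text
time_s: 27.42
ee_pos: [658.3, -62.6, 117.5]
ee_rot: [179.7, 39.6, 94.1]
force: [-1.5, 9.4, -2.3]
gripper_width: 22.0
t 27.4167 ypr [-85.68   0.36   0.21] F [-1.5  9.4 -2.3] org [ 664.2 -135.8   19. ] tip [ 671.1 -227.5   18.4]
stand org -47.4 1.9 19.0
198 railL 191 plateL 196 plateR 309 railR 310 offc px 2.0
202 railL 192 plateL 197 plateR 308 railR 309 offc px 2.0
206 railL 193 plateL 198 plateR 307 railR 308 offc px 2.0
(-47.5, 1.2, 17, 0) [ 0.0042 -0.0007  0.0029  0.0019 -0.004  -0.0013]
(-60, 1, 16, 0) [ 0.0247 -0.0011 -0.0115  0.0019 -0.004  -0.0013]
(-100, 1, 16, 0) [ 0.0863 -0.001  -0.0626  0.0019 -0.004  -0.0013]
(-240, 1, 16, 0) [ 0.3019 -0.0009 -0.2412  0.0019 -0.004  -0.0013]
```

```bash
python3 -m jog '0.0045 -0.001 0.0025 0.002 -0.004 -0.001;0.015 -0.001 -0.0035 0.002 -0.004 -0.001;0.0247 -0.001 -0.0115 0.002 -0.004 -0.001;0.05 -0.001 -0.0325 0.002 -0.004 -0.001;0.0863 -0.001 -0.0626 0.002 -0.004 -0.001;0.125 -0.001 -0.0946 0.002 -0.004 -0.001;0.165 -0.001 -0.1278 0.002 -0.004 -0.001;0.205 -0.001 -0.161 0.002 -0.004 -0.001;0.245 -0.001 -0.194 0.002 -0.004 -0.001;0.28 -0.001 -0.223 0.002 -0.004 -0.001;0.3019 -0.001 -0.2412 0.002 -0.004 -0.001;0.3019 -0.001 -0.2412 0.002 -0.004 -0.001'
python3 - <<'E'
from m import *
sp()
for n in ("side","scene"):
    grab(n,n+"30.png",1.5625)
    for q,z in (("spot_plate",30),("stand_seat",30),("dish",0),("pen",0)): print(n,q,[(np.round(r["location"]).tolist(),round(r["confidence"],2),ray(n,r["location"],z).round(0)[:2]) for r in tip_of(q,n)[:2]])
def l(x,y,z,yaw,pt=0): return rel(np.array([x,y,z])+(R.from_euler('z',yaw,degrees=True)*R.from_euler('y',pt,degrees=True)).apply([-74,0,98]),lrot(yaw,pt))
print(l(580,110,14,-95),l(580,110,0.3,-95))
E
```

```text
time_s: 28.47
ee_pos: [643.4, 133.8, 113.8]
ee_rot: [179.9, 39.9, 94.4]
force: [-0.4, 0.0, -2.2]
gripper_width: 21.7
t 28.4667 ypr [-8.55e+01  6.00e-02  6.00e-02] F [-0.4  0.  -2.2] org [649.3  60.1  15.7] tip [656.5 -31.6  15.6]
stand org -243.9 1.7 15.7
side spot_plate [([327.0, 259.0], 0.79, array([350.,   2.])), ([242.0, 195.0], 0.62, array([ 679., -198.]))]
side stand_seat [([245.0, 196.0], 0.66, array([ 667., -195.])), ([241.0, 196.0], 0.51, array([ 678., -190.]))]
side dish [([130.0, 292.0], 0.74, array([724., 254.])), ([244.0, 200.0], 0.25, array([ 686., -221.]))]
side pen [([220.0, 356.0], 0.52, array([452., 320.]))]
scene spot_plate [([215.0, 248.0], 0.74, array([337., -60.])), ([306.0, 176.0], 0.67, array([796.,  65.]))]
scene stand_seat [([322.0, 228.0], 0.77, array([ 661., -183.]))]
scene dish [([263.0, 162.0], 0.44, array([738., 262.]))]
scene pen [([191.0, 181.0], 0.49, array([446., 319.]))]
[ 9.250e-02 -1.053e-01 -7.200e-02  6.590e-02  1.000e-04  7.840e-02] [ 1.101e-01 -1.053e-01 -5.100e-02  6.590e-02  1.000e-04  7.840e-02]
```

```bash
python3 -m jog '0.02 -0.02 -0.015 0.013 0 0.015;0.04 -0.045 -0.03 0.026 0 0.03;0.065 -0.07 -0.05 0.045 0 0.055;0.085 -0.095 -0.065 0.06 0 0.07;0.0925 -0.105 -0.072 0.066 0 0.078;0.098 -0.105 -0.066 0.066 0 0.078;0.104 -0.105 -0.058 0.066 0 0.078;0.108 -0.105 -0.0535 0.066 0 0.078;0.11 -0.105 -0.051 0.066 0 0.078;0.11 -0.105 -0.051 0.066 0 0.078'
python3 - <<'E'
from m import *
rep(); s=state(); print(s["ee_pos"],s["torque"])
E
```

```text
time_s: 29.8
ee_pos: [586.8, 182.7, 98.4]
ee_rot: [-180.0, 40.1, 85.0]
force: [0.3, -0.6, -0.6]
gripper_width: 21.5
t 29.8 ypr [-9.501e+01 -1.000e-01 -3.000e-02] F [ 0.3 -0.6 -0.6] org [5.803e+02 1.088e+02 5.000e-01] tip [572.2  17.2   0.7]
[586.80638776 182.73160153  98.40269301] [ 0.22659876 -0.10863238 -0.01197434]
```

```bash
python3 -m jog '0.0009 0 0.0011 0 0.001 0;0.0009 0 0.0011 0 0.001 0;0.0009 0 0.0011 0 0.001 0'
python3 -m jog '0 0 0 0 0 0;0 0 0 0 0 0;0 0 0 0 0 0;0 0 0 0 0 0;0 0 0 0 0 0' 0.3
python3 -m jog '0 0 -0.02 0 0 0;0 0 -0.06 0 0 0;0 0 -0.11 0 0 0;0 0 -0.17 0 0 0;0 0 -0.24 0 0 0;0 0 -0.3 0 0 0;0 0 -0.3 0 0 0;0 0 -0.3 0 0 0'
python3 - <<'E'
from m import *
s=state(); print(s["ee_pos"],s["force"])
obs={}
for n in ("side","scene","wrist"):
    grab(n,n+"31.png",1.5625); c=cam(n)
    for q,z in (("lifter",0),("lifter_tip",0),("lifter_grip",98),("spot_plate",30),("stand_seat",30),("drop_black",0),("drop_red",0)):
        for r in tip_of(q,n)[:2]: print(n,q,np.round(r["location"]),round(r["confidence"],2),ray(0,r["location"],z,c).round(0)[:2])
print(rel([480,0,330],R.from_euler('xyz',[180,0,80],degrees=True)))
E
```

```text
time_s: 30.05
ee_pos: [586.9, 182.4, 98.3]
ee_rot: [-180.0, 40.0, 85.0]
force: [-0.5, 0.7, 3.0]
gripper_width: 21.7
time_s: 30.47
ee_pos: [586.9, 182.3, 98.1]
ee_rot: [-180.0, 40.0, 85.0]
force: [0.1, 0.2, -0.1]
gripper_width: 52.3
time_s: 31.13
ee_pos: [595.7, 280.1, 214.2]
ee_rot: [179.8, 39.9, 84.9]
force: [0.0, -0.3, -0.2]
gripper_width: 59.3
[595.73701782 280.08599133 214.23483882] [ 0.03413207 -0.34719116 -0.22243985]
side lifter [218. 270.] 0.94 [581. 107.]
side lifter_tip [241. 247.] 0.84 [577.   3.]
side lifter_tip [228. 161.] 0.34 [ 881. -463.]
side lifter_grip [196. 255.] 0.88 [582. 187.]
side spot_plate [333. 260.] 0.88 [335.   0.]
side spot_plate [242. 195.] 0.87 [ 677. -195.]
side stand_seat [242. 196.] 0.78 [ 675. -194.]
side drop_red [321. 200.] 0.67 [ 466. -311.]
side drop_red [225. 161.] 0.16 [ 892. -462.]
scene lifter [250. 196.] 0.7 [581. 117.]
scene lifter_tip [265. 208.] 0.73 [585.  31.]
scene lifter_grip [245. 166.] 0.8 [592. 164.]
scene spot_plate [322. 228.] 0.63 [ 661. -180.]
scene stand_seat [322. 228.] 0.62 [ 661. -183.]
scene drop_black [323. 275.] 0.78 [ 555. -310.]
scene drop_red [300. 291.] 0.6 [ 464. -319.]
wrist lifter [253. 149.] 0.58 [581. 117.]
wrist lifter_grip [253. 178.] 0.83 [586. 183.]
wrist lifter_grip [309. 240.] 0.17 [649.  39.]
wrist spot_plate [130. 215.] 0.83 [373.  13.]
wrist stand_seat [309. 256.] 0.88 [ 669. -180.]
wrist drop_black [260. 268.] 0.45 [ 558. -315.]
wrist drop_red [224. 268.] 0.65 [ 470. -312.]
[-0.5909 -0.1812  0.1907  0.0191  0.4447  0.0531]
```

```bash
python3 - <<'E'
from h import *
print(job_done(), state()["time_s"])
E
```

```text
the job is handed in; nothing more can be done
the job is handed in; nothing more can be done
```

The spot plate is on the viewing stand rails against the back fence, and the lifter is lying on the bench clear of the stand. I handed the job in at about 31 s of the 70 s allowed.

- **Pick-up:** The first time I slid the blade under the plate, the plate ended up about 11 mm off centre. I set it back down in front of the stop by tilting the blade and drawing it out. I then went in again, with about 2 mm of offset.
- **Placing:** I carried the plate under the light bar, lowered it onto the rails and pushed it to the fence with the heel. It had drifted about 2 mm sideways, so I lifted it slightly, shifted it and pushed it home again.
- **Lifter:** I withdrew the blade below the plate and put the lifter down at about (580, 109). The gripper then opened and backed away.

**Last checks:**
- **Against the fence:** The final push stalled at about 9 N, at the same blade position (within 0.1 mm) as the earlier 12 N push.
- **Centring:** The last wrist image showed the plate 1.5 to 2 mm to one side of the rails' centre.
- **Plate after withdrawal:** Detections from the scene and side cameras put it at the seat, to within about 15 mm of each other.
- **Lifter and other objects:** The lifter was found where I left it. Detections of the bottles, dish and pen stayed within about 10 mm of where they started, which is within the detectors' noise. The black bottle was missed in the final side image.
- **Forces:** The highest I read was about 24 N, while pushing the blade under the plate at the stop.

**Not confirmed:** I had used all 12 picture views, so I did not look at the finished placement. That it is flat and flush rests on force readings, pixel measurements and detections.

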